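# Lift the check weight out of its pot with the tongs

### The job

Take the lid off the weight pot and set it flat and centred on the narrow lid rest, then take the sprung tongs out of their holder, close their jaws on the brass check weight in the pot and lift it upright, at least 6 cm above the pot's rim. Finish while holding it up still in the tongs; the gripper itself must never touch the brass weight, and the stapler, mug, tape roll and small weight standing around are to be left alone.

Things in the scene. Friction and masses are not known exactly. Their poses are not given: they have to be found in the camera images.
- pot: Round open wooden pot, fixed to the worktop, outside diameter 84 mm, inside diameter 76 mm, 52 mm high, floor 5 mm thick. Origin: centre of its underside, z up.
- lid: Loose round wooden lid, 80 g, lying on the pot at the start. From its underside up: a plug 68 mm in diameter and 5 mm deep that hangs loosely inside the pot's mouth, a disc 88 mm in diameter and 7 mm thick, and a dark upright round knob 24 mm in diameter and 32 mm tall. Origin: centre of the plug's underside, z up; total height 44 mm.
- lid_knob (a point): Centre of the top of the lid's knob.
- lid_rest: Fixed steel lid rest: a round foot 68 mm in diameter, a thin stem and a flat round top plate 36 mm in diameter, 60 mm high. Origin: centre of its underside.
- rest_top (a point): Centre of the flat top of the lid rest, 60 mm above the worktop; the underside of the lid's plug comes to stand here.
- weight: Loose brass check weight, 200 g, 30 mm in diameter at its straight body (the lowest 20 mm), tapering to a knob, 40 mm tall; it stands on the pot's floor within 4 mm of the middle, hidden by the lid at the start. Origin: centre of its underside, z up.
- holder: Fixed small wooden box, open at the top, 76 mm along its y, 44 mm along its x, 45 mm high, walls and floor 5 mm thick, on a base plate 96 by 64 mm and 5 mm thick. The tongs stand upright in it, jaws down. Origin: centre of its underside.
- tongs: Loose sprung scissor tongs, 137 mm tall, 110 g, upright in the holder, jaws down. Two crossed steel arms turn alike about a pin along the tongs' x, 68 mm above the origin; squeezing the handles together along y closes the jaws, a spring opens them. Origin: midway between the jaws, level with their lower edge when open (2 mm above it when gripping); z up to the handles, y the closing line.
- tongs_grip (a point): Midway between the two handle ends, black round bars 14 mm thick, 34 mm long along x, nothing above them; 128 mm above the tongs' origin. Width over the bars: 68 mm free, about 53 with the weight gripped, 41 shut. The spring pushes each bar out with 3.5 N (free) to 6 N (weight gripped), so the tongs can be carried half squeezed with open jaws.
- tongs_jaws (a point): Midway between the two V-shaped jaws, at half their height, 5 mm above the tongs' origin. Jaws: 14 mm tall, 26 mm wide along x; free, about 59 mm over their outsides and 37 mm between the tips of the Vs, 49 mm between their hollows; the jaw gap shrinks by about 1.05 mm for each mm that the handles are squeezed together.
- tongs_a (a joint): Angle of each tongs arm, rad: 0 = sprung fully open, grows as the jaws close, about 0.13 when they hold the weight, at most 0.27.
- stapler: Bystander: black stapler, 146 mm long, 47 mm high, loose. Leave alone.
- small_weight: Bystander: small brass weight, 19 mm in diameter, 26 mm tall, standing free on the front part of the worktop, loose. Leave alone.
- mug: Bystander: white dotted mug, 91 mm tall, loose. Leave alone.
- tape_roll: Bystander: roll of tape lying flat, 94 mm in diameter, 25 mm high, loose. Leave alone.
Mind the look-alikes: they are no part of the job. Leave any green look-alike of the tongs alone.

How it is judged:
By the outcome, as a careful person would: the job done as asked, in the order asked, and still so for the second after the job is handed in, while the arm keeps its last pose, push and grip.
It also fails if it takes over 61 s, if anything falls off the work surface, if the arm or the gripper's body presses on something with over 40 N, if the wrist force passes 120 N, or if a joint passes its speed limit or range.

### The arm

A 6-joint arm with a two-finger parallel gripper is mounted at the origin on a cart in front of the work surface, level with it; the furniture and walls round the work are solid. World frame = base frame: x ahead of the robot, y to its left, z up, the work surface at z = 0. Lengths are in m, angles in rad, forces in N, time in s.
With the tool pointing down it reaches from about 0.25 to 0.775 m from the base axis. Payload 4 kg.
Tool frame: the origin (TCP) lies on the centre line of the jaws, within the pads' length; the fingertips stand 14 mm ahead of it and the grasp point (between the pads) lies 5 mm behind it (ctrl.tips_ahead is the distance from the TCP to the fingertips, in m); z points along the fingers, y is the direction in which the jaws open and shut (so a half turn about z gives the same grasp; the last joint's range is limited). The gripper opens to 94 mm and grips with 3 to 60 N. Pads are 16 mm wide; open, the fingers measure 119 mm over their backs; the gripper's body (75 mm by 177 mm) begins 78 mm behind the grasp point.
Start: joints at [-1.301, 0.087, 1.371, -0, 1.684, -0.103], TCP at [0.2, -0.512, 0.22] pointing down, gripper open.
Joint ranges: [-3.1, 3.1], [-0.76, 2.03], [0.27, 2.55], [-1.08, 4.22], [0.17, 2.65], [-2.57, 2.57]. Speed limits (rad/s): [2.79, 2.79, 3.14, 3.14, 3.14, 3.14].

### API

Orientations are given as a rotation vector (axis times angle).
In Python, from rig import ctrl gives the robot as it stands. The module is installed in compiled form; this text tells all that it offers.
- The arm moves only by the shell command python3 -m jog 'ROWS' [FORCE]. ROWS is JSON, a list of rows, each a list of 3 entries, a list of its own where there are three numbers: the opening, from -1 (shut) to 1 (fully open), then the shift along the tool's x, y, z in mm, then the turn, a rotation vector about the tool's x, y, z in rad. In form: [[hand, [tx, ty, tz], [wx, wy, wz]], ...]. A call has 1 to 5 rows; each row is the pose to reach, as a shift and turn from the pose commanded when the call began, along the tool's axes at that moment; what a row does not reach only later rows make up. A row lasts 1/10 s, in which the tool goes at most 50 mm and 8.59 degrees, less where a joint would pass 70% of its speed; a pose out of reach is approached as far as the arm can. A call with a gripper value outside its range is refused whole. The fingers move at their own pace and stop on an object; FORCE is the grip in N (left out, the last holds). Time passes only in rows, so rows that repeat a pose let the fingers close. It gives the time, the measured TCP pose, the force and the opening at its end, in the units of the state.
- ctrl.get_obs(): the state, without advancing time (a new reading comes with each control period).
- ctrl.camera(name): name is "scene" or "top" or "wrist"; returns the picture (400x640x3 uint8, red, green, blue); there is no depth.
- ctrl.calibration(name): a dict with "intrinsics" (3x3 intrinsics, pixels), "k1" (the pictures are not rectified: a ray, as slopes to the right and down, at radius r is drawn at 1 + k1 r^2 times it, then the intrinsics apply), "rvec" (rotation vector, rad) and "tvec" (3), from world to camera coordinates, as OpenCV has them. Camera axes: x right, y down, z forward; pixel columns grow to the right and rows downward; lengths in m; the calibration is good to about 2 mm. A picture is of the moment at which its call begins: read the wrist's pose just before it. calibration takes no time and is no camera call; for the wrist camera it gives the pose at the moment of the call.
- ctrl.job_done(): hands the job in, once; it reports no verdict.
The state is a dict: "t": time; "joints": joint angles; "joint_vel": joint speeds; "tau": joint torques, N m; "position": TCP position; "tool_rot": TCP orientation; "force": force on the tool from outside, world axes, zero at the start; "wrist_torque": the same for the moment, N m; "finger_gap": opening from 0.0 (shut) to 1.0 (fully open).
Only numpy, scipy, OpenCV 4.12 (cv2) and the standard library are available. Lean on these libraries where they do the work, as an engineer would, in place of code of your own. Each camera call takes 0.05 s, during which the arm holds its last target.

## Working session

There is one attempt and no reset: what is moved stays moved. The work goes in short steps, Python scripts to look and compute and a shell command to move; the robot and the scene stay as the last step left them, time stands still between calls to the robot, and variables do not carry over. Pictures are saved under pics/ and viewed, and the job is handed in when it is done.

```bash
mkdir -p pics; ls; python3 - <<'E'
from rig import ctrl
import cv2
for n in ("scene","top","wrist"):
    im=ctrl.camera(n); cv2.imwrite(f"pics/a_{n}.png",im[:,:,::-1])
    c=ctrl.calibration(n); print(n,c)
print(ctrl.get_obs(),ctrl.tips_ahead)
E
```

```text
pics
scene {'intrinsics': array([[408.88000451,   0.        , 316.56294468],
       [  0.        , 408.88000451, 196.80651651],
       [  0.        ,   0.        ,   1.        ]]), 'k1': -0.10531368751185823, 'rvec': array([ 1.78471357, -0.94921815,  0.62581113]), 'tvec': array([-0.20914953,  0.32540001,  0.85785947])}
top {'intrinsics': array([[365.83250531,   0.        , 318.58324961],
       [  0.        , 365.83250531, 199.27911032],
       [  0.        ,   0.        ,   1.        ]]), 'k1': -0.0650359899122805, 'rvec': array([ 2.24342967, -1.94715286,  0.21514101]), 'tvec': array([0.07484417, 0.6021206 , 1.19677974])}
wrist {'intrinsics': array([[308.37671019,   0.        , 319.24642706],
       [  0.        , 308.37671019, 197.23463682],
       [  0.        ,   0.        ,   1.        ]]), 'k1': -0.03033589827697751, 'rvec': array([-2.41278886,  1.64792821,  0.21404176]), 'tvec': array([-0.54941873, -0.02636006,  0.39139282])}
{'t': 0.15, 'joints': array([-1.30112794e+00,  8.78107623e-02,  1.37192175e+00, -5.31126233e-06,
        1.68359740e+00, -1.03134602e-01]), 'joint_vel': array([ 0.00033119, -0.00205854, -0.00417918, -0.0003675 , -0.00025777,
        0.0021386 ]), 'tau': array([ 1.49259649e-03, -3.40642977e+01, -3.02793467e+01,  7.19486922e-02,
        3.05144198e-02, -1.09966627e-04]), 'position': array([ 0.20019296, -0.51183772,  0.21855164]), 'tool_rot': array([-3.08547171e+00, -5.81890624e-01,  2.35095372e-04]), 'force': array([-0.06210278,  0.25664864,  0.89948327]), 'wrist_torque': array([0.00103143, 0.04785081, 0.03787752]), 'finger_gap': 1.001012907432819} 0.014
```

View pics/a_scene.png

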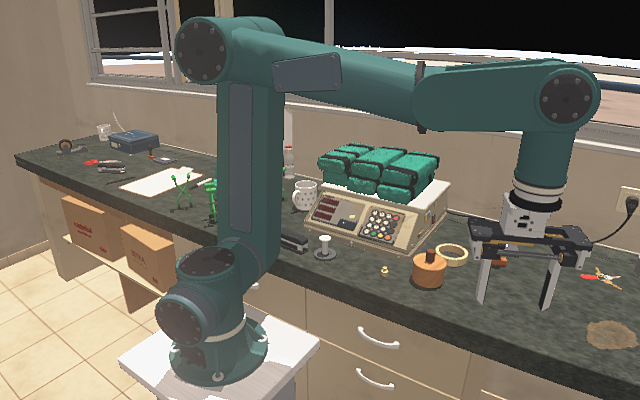

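View pics/a_top.png

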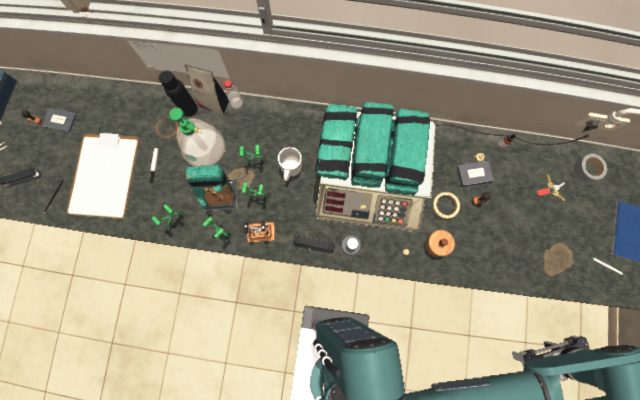

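View pics/a_wrist.png

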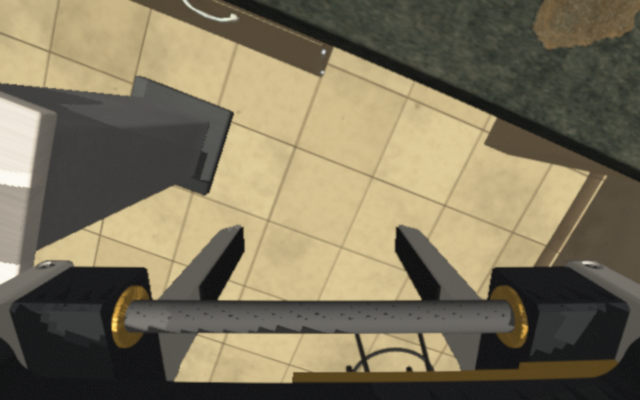

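The top view shows the pot with its lid at (440,243), the lid rest at (351,244), and an orange-brown holder, likely with the tongs, at (260,231). The stapler is at (314,243), the small weight at (406,252), the tape at (446,205), and the green look-alikes further left. I'll zoom in next.

```bash
cat > h.py <<'E'
import numpy as np, cv2
from rig import ctrl
from scipy.spatial.transform import Rotation as R
def ray(c,uv):
    K=c["intrinsics"]; k=c["k1"]
    d=np.array([(uv[0]-K[0,2])/K[0,0],(uv[1]-K[1,2])/K[1,1]])
    s=d.copy()
    for _ in range(30): s=d/(1+k*(s@s))
    Rm=cv2.Rodrigues(np.array(c["rvec"]))[0]
    return -Rm.T@c["tvec"], Rm.T@np.array([s[0],s[1],1.])
def plane(c,uv,z):
    o,d=ray(c,uv); return o+d*(z-o[2])/d[2]
def tri(obs):
    A=np.zeros((3,3));b=np.zeros(3)
    L=[]
    for c,uv in obs:
        o,d=ray(c,uv); d/=np.linalg.norm(d); P=np.eye(3)-np.outer(d,d); A+=P;b+=P@o;L.append((o,P))
    x=np.linalg.solve(A,b); return x,[np.linalg.norm(P@(x-o)) for o,P in L]
def proj(c,X):
    Rm=cv2.Rodrigues(np.array(c["rvec"]))[0]; p=Rm@np.array(X)+c["tvec"]; s=p[:2]/p[2]; s=s*(1+c["k1"]*(s@s))
    K=c["intrinsics"]; return np.array([K[0,0]*s[0]+K[0,2],K[1,1]*s[1]+K[1,2]])
E
python3 - <<'E'
import cv2
from h import *
im=cv2.imread("pics/a_top.png")
cv2.imwrite("pics/b_top.png",cv2.resize(im[190:270,230:390],None,fx=5,fy=5,interpolation=cv2.INTER_CUBIC))
cv2.imwrite("pics/b_top2.png",cv2.resize(im[190:270,360:520],None,fx=5,fy=5,interpolation=cv2.INTER_CUBIC))
c=ctrl.calibration("top")
for n,uv,z in (("pot",(440,243),.09),("rest",(351,244),.06),("hold",(260,231),.05)): print(n,plane(c,uv,z))
E
```

```text
pot [ 0.48975694 -0.26249205  0.09      ]
rest [0.44896632 0.02869902 0.06      ]
hold [0.45018363 0.3428759  0.05      ]
```

View pics/b_top.png

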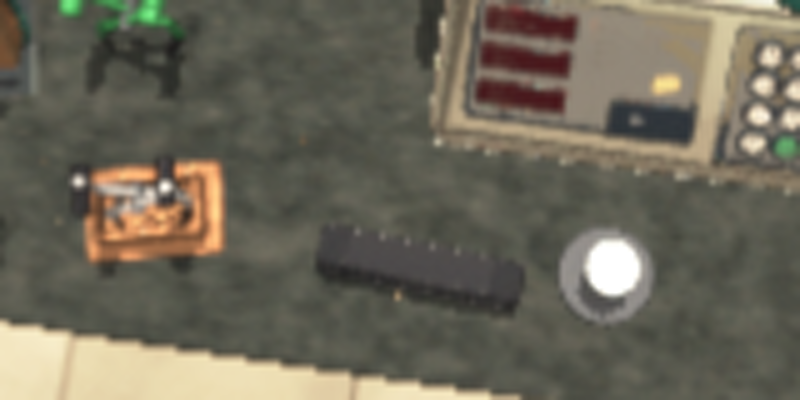

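View pics/b_top2.png

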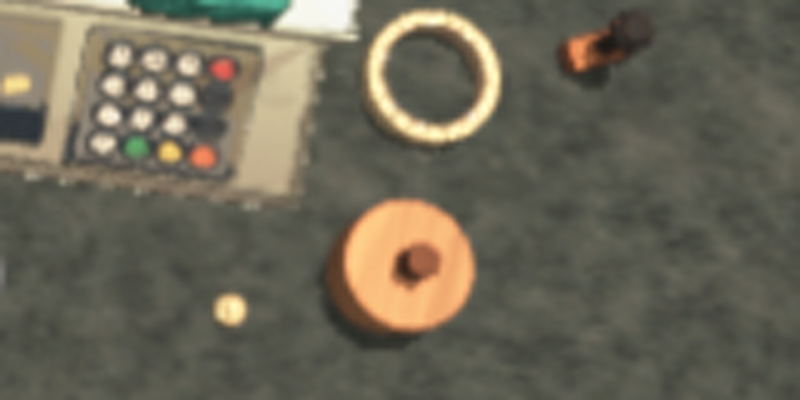

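```bash
cat >> h.py <<'E'
def shift(target, o=None, yaw_y=None):
    """mm shift in current tool axes to world target, from measured pose; and yaw turn so that tool y aligns with world dir yaw_y (angle)"""
    o=o or ctrl.get_obs(); Rm=R.from_rotvec(o["tool_rot"]).as_matrix()
    s=Rm.T@(np.array(target)-o["position"])*1000
    out=[s.round(1)]
    if yaw_y is not None:
        cur=np.arctan2(Rm[1,1],Rm[0,1]); d=(yaw_y-cur+np.pi/2)%np.pi-np.pi/2
        # full: desired tool z down
        y=np.array([np.cos(cur+d),np.sin(cur+d),0]); z=np.array([0,0,-1.]); x=np.cross(y,z)
        out.append(R.from_matrix(Rm.T@np.stack([x,y,z],1)).as_rotvec().round(4))
    return out
E
python3 - <<'E'
from h import *
c=ctrl.calibration("top")
lid=plane(c,(442,243),.059); kn=plane(c,(444.6,242),.091); rest=plane(c,(352.6,243.4),.06)
h1=plane(c,(246,227),.142); h2=plane(c,(263,225),.142); hold=plane(c,(260.8,232),.05)
for v in (lid,kn,rest,h1,h2,hold):print(v.round(4))
o=ctrl.get_obs(); print(R.from_rotvec(o["tool_rot"]).as_matrix().round(3))
w=ctrl.calibration("wrist"); Rm=cv2.Rodrigues(w["rvec"])[0]; print("cam",(-Rm.T@w["tvec"]),Rm[2]) 
T=R.from_rotvec(o["tool_rot"]).as_matrix()
print("cam in tool",T.T@(-Rm.T@w["tvec"]-o["position"]),T.T@Rm[2])
# edge directions of worktop/scale
print(plane(c,(318,222),.0),plane(c,(420,230),.0))
print(shift([.488,-.265,.25],o,np.pi/2),shift([.488,-.265,.25],o,0))
E
```

```text
[ 0.4952 -0.2792  0.059 ]
[ 0.495  -0.2773  0.091 ]
[0.4517 0.0236 0.06  ]
[0.4465 0.3733 0.142 ]
[0.4606 0.3205 0.142 ]
[0.4472 0.3396 0.05  ]
[[ 0.931  0.364 -0.   ]
 [ 0.364 -0.931  0.002]
 [ 0.    -0.002 -1.   ]]
cam [ 0.26896982 -0.485076    0.38483847] [-0.2373021  -0.09194804 -0.96707459]
cam in tool [ 7.38288057e-02 -1.60519480e-04 -1.66273978e-01] [-2.54659713e-01  8.72000658e-04  9.67030336e-01]
[0.51710422 0.15108646 0.        ] [ 0.53950106 -0.21562731  0.        ]
[array([ 357.9, -125.1,  -31.2]), array([-1.700e-03,  2.000e-04,  3.728e-01])] [array([ 357.9, -125.1,  -31.2]), array([-0.0014, -0.0012, -1.198 ])]
```

```bash
python3 -m jog '[[1,[45,-14,-4],[0,0,0.047]],[1,[90,-28,-8],[0,0,0.093]],[1,[135,-41,-12],[0,0,0.14]],[1,[180,-55,-16],[0,0,0.187]],[1,[225,-69,-20],[0,0,0.233]]]' 20; python3 - <<'E'
from h import *
print(shift([.495,-.278,.25],None,-np.pi/2))
E
```

```text
t: 0.65
position: [0.3858, -0.3646, 0.2393]
tool_rot: [-3.134, -0.216, 0.0]
force: [0.2, -0.5, 0.3]
finger_gap: 1.001
[array([120. , -70.8, -10.7]), array([-0.0003,  0.0002,  0.1375])]
```

```bash
python3 -m jog '[[1,[40,-24,-4],[0,0,0.07]],[1,[80,-48,-8],[0,0,0.137]],[1,[119,-71,-11],[0,0,0.137]],[1,[119,-71,-11],[0,0,0.137]]]'; python3 - <<'E'
from h import *
c=ctrl.calibration("wrist"); im=ctrl.camera("wrist"); cv2.imwrite("pics/c_w.png",im[:,:,::-1])
print(ctrl.get_obs()["position"])
np.save("c_w.npy",c,allow_pickle=True)
print(proj(c,[.495,-.278,.091]))
E
```

```text
t: 1.05
position: [0.4961, -0.2753, 0.2501]
tool_rot: [-3.14, -0.016, -0.002]
force: [-0.8, 0.1, 0.4]
finger_gap: 0.997
[ 0.49412785 -0.27720646  0.24990543]
[321.92912483 187.85294219]
```

View pics/c_w.png

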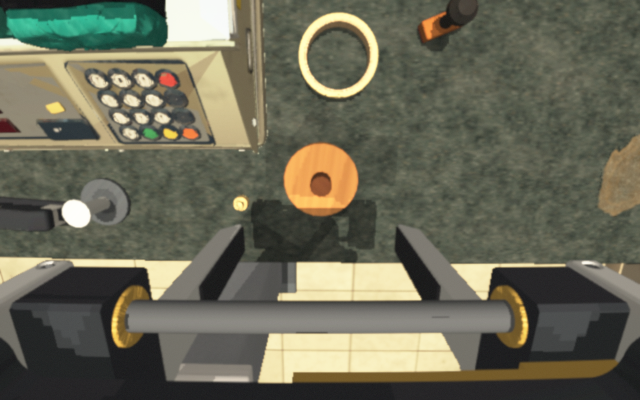

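The wrist view shows the lid disc at about (321,179), its knob at (321,183) and the rest's white top at (76,213). I'll segment these.

```bash
python3 - <<'E'
from h import *
c=np.load("c_w.npy",allow_pickle=True).item(); im=cv2.imread("pics/c_w.png"); hsv=cv2.cvtColor(im,cv2.COLOR_BGR2HSV)
# knob
roi=hsv[165:202,302:340]; 
m=((roi[...,2]<120)&(roi[...,1]>80)).astype(np.uint8)
cs,_=cv2.findContours(m,cv2.RETR_EXTERNAL,cv2.CHAIN_APPROX_NONE); k=max(cs,key=cv2.contourArea)
print("knob",cv2.minEnclosingCircle(k),cv2.boundingRect(k))
m=((hsv[...,0]<18)&(hsv[...,1]>100)).astype(np.uint8); m[:, :270]=0; m[:,370:]=0; m[:135]=0; m[222:]=0
cs,_=cv2.findContours(m,cv2.RETR_EXTERNAL,cv2.CHAIN_APPROX_NONE); d=max(cs,key=cv2.contourArea)
e=cv2.fitEllipse(cv2.convexHull(d)); print("disc",e); print(plane(c,e[0],.059), )
m=((hsv[...,2]>200)&(hsv[...,1]<40)).astype(np.uint8); m[:190]=0;m[240:]=0;m[:,110:]=0
cs,_=cv2.findContours(m,cv2.RETR_EXTERNAL,cv2.CHAIN_APPROX_NONE); d=max(cs,key=cv2.contourArea)
e=cv2.fitEllipse(d); print("rest",e,plane(c,e[0],.06))
cv2.imwrite("pics/c_z.png",cv2.resize(im[130:240,260:380],None,fx=5,fy=5,interpolation=cv2.INTER_CUBIC))
t=cv2.imread("pics/a_top.png");hs=cv2.cvtColor(t,cv2.COLOR_BGR2HSV); ct=ctrl.calibration("top")
m=((hs[...,2]>215)&(hs[...,1]<40)).astype(np.uint8); m[:232]=0;m[256:]=0;m[:,340:][:,26:]=0;m[:,:340]=0
cs,_=cv2.findContours(m,cv2.RETR_EXTERNAL,cv2.CHAIN_APPROX_NONE); d=max(cs,key=cv2.contourArea); e=cv2.fitEllipse(d); print("top rest",e,plane(ct,e[0],.06))
E
```

```text
knob ((18.5, 14.0), 8.558721542358398) (10, 8, 18, 8)
disc ((320.5177917480469, 179.11669921875), (74.6311264038086, 75.41868591308594), 97.106689453125)
[ 0.49821901 -0.27654794  0.059     ]
rest ((75.74059295654297, 213.2298126220703), (24.56272315979004, 29.704818725585938), 131.45362854003906) [0.4529784  0.02563646 0.06      ]
top rest ((352.228759765625, 243.00428771972656), (9.540913581848145, 10.442034721374512), 161.75633239746094) [0.45288709 0.02499069 0.06      ]
```

View pics/c_z.png

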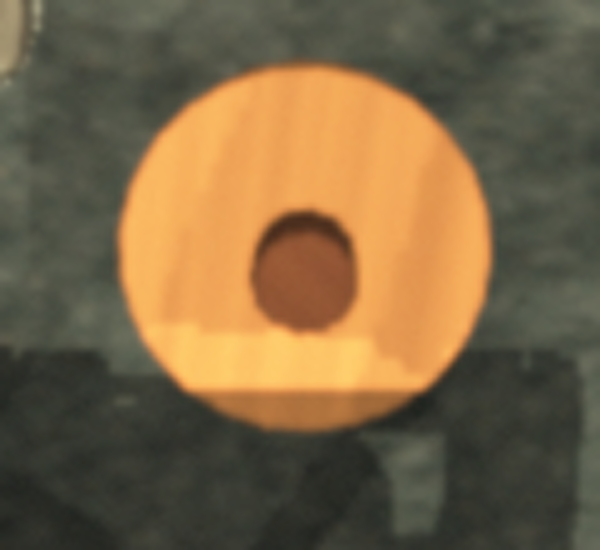

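```bash
python3 -m jog '[[0.7,[3,0,45],[0,0,0]],[0.5,[3,0,90],[0,0,0]],[0.3,[3,0,130],[0,0,0]],[0.2,[3,0,155],[0,0,0]],[0.0,[3,0,171],[0,0,0]]]' 20; python3 -m jog '[[-0.3,[0,0,0],[0,0,0]],[-1,[0,0,0],[0,0,0]],[-1,[0,0,0],[0,0,0]],[-1,[0,0,0],[0,0,0]],[-1,[0,0,0],[0,0,0]]]'
```

```text
t: 1.6
position: [0.4927, -0.2793, 0.0758]
tool_rot: [-3.139, -0.001, 0.008]
force: [0.1, -0.4, -0.1]
finger_gap: 0.612
t: 2.1
position: [0.4964, -0.2796, 0.0812]
tool_rot: [3.14, 0.004, 0.004]
force: [-0.8, 0.9, 2.7]
finger_gap: 0.251
```

```bash
python3 -m jog '[[-1,[0,0,-20],[0,0,0]],[-1,[0,0,-45],[0,0,0]],[-1,[0,0,-80],[0,0,0]],[-1,[0,0,-90],[0,0,0]],[-1,[0,0,-90],[0,0,0]]]' 30; python3 - <<'E'
from h import *
c=ctrl.calibration("wrist"); im=ctrl.camera("wrist"); cv2.imwrite("pics/d_w.png",im[:,:,::-1])
im=ctrl.camera("scene"); cv2.imwrite("pics/d_s.png",im[120:320,300:640,::-1])
np.save("d_w.npy",c,allow_pickle=True)
for i in range(2):
    o=ctrl.get_obs();print(o["t"],o["position"],o["tool_rot"],o["force"],o["finger_gap"])
E
```

```text
t: 2.6
position: [0.4968, -0.2799, 0.1718]
tool_rot: [3.138, 0.005, 0.007]
force: [0.5, 0.5, -0.2]
finger_gap: 0.249
2.7 [ 0.49517132 -0.27876849  0.16807534] [-3.14063684e+00 -4.49836344e-03  2.48565894e-03] [-1.25594344 -0.00923415 -1.05511604] 0.2500478301246978
2.7 [ 0.49517132 -0.27876849  0.16807534] [-3.14063684e+00 -4.49836344e-03  2.48565894e-03] [-1.25594344 -0.00923415 -1.05511604] 0.2500478301246978
```

View pics/d_w.png

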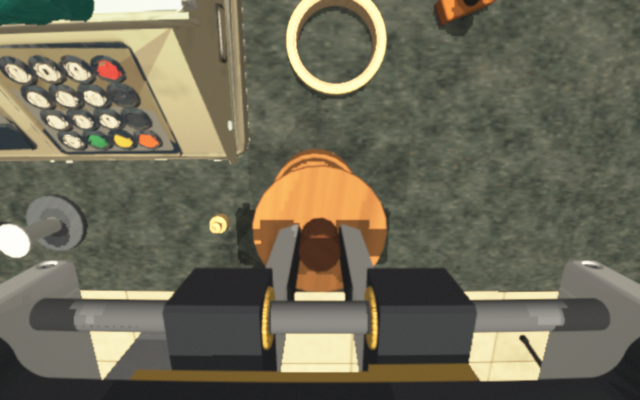

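View pics/d_s.png

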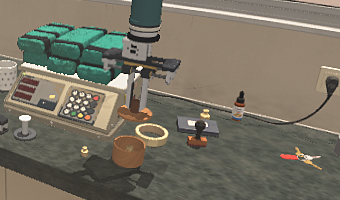

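```bash
cat >> h.py <<'E'
def cmdpose(moves):
    c=None
    p=np.array([.2,-.512,.22]); Rm=R.from_rotvec([-3.0855,-.5819,0])
    for t,w in moves:
        p=p+Rm.apply(np.array(t)/1000.); Rm=Rm*R.from_rotvec(w)
    return p,Rm
E
python3 - <<'E'
from h import *
M=[((225,-69,-20),(0,0,.233)),((119,-71,-11),(0,0,.137)),((3,0,171),(0,0,0)),((0,0,-90),(0,0,0))]
p,Rm=cmdpose(M); print(p,Rm.as_rotvec()); print(Rm.as_matrix().round(4))
c=np.load("d_w.npy",allow_pickle=True).item(); im=cv2.imread("pics/d_w.png"); hsv=cv2.cvtColor(im,cv2.COLOR_BGR2HSV)
# does calib agree with cmd?
Rc=cv2.Rodrigues(c["rvec"])[0]; cam=-Rc.T@c["tvec"]; print("tcp from cam", cam-Rm.apply([.0738288,-.00016,-.166274]))
m=((hsv[...,0]<18)&(hsv[...,1]>90)&(hsv[...,2]>60)).astype(np.uint8); 
pts=[]
for col in range(255,385,2):
    print(col, [r for r in range(150,290) if m[r,col]][:1], end=' ')
E
```

```text
[ 0.49534217 -0.27880644  0.17029666] [-3.13991728e+00 -4.40361570e-03  4.91309601e-04]
[[ 1.0e+00  2.8e-03 -3.0e-04]
 [ 2.8e-03 -1.0e+00  1.7e-03]
 [-3.0e-04 -1.7e-03 -1.0e+00]]
tcp from cam [ 0.49595107 -0.27898411  0.17214038]
255 [208] 257 [204] 259 [200] 261 [196] 263 [193] 265 [190] 267 [188] 269 [186] 271 [184] 273 [182] 275 [177] 277 [174] 279 [171] 281 [168] 283 [165] 285 [163] 287 [161] 289 [159] 291 [158] 293 [156] 295 [154] 297 [153] 299 [152] 301 [151] 303 [150] 305 [150] 307 [150] 309 [150] 311 [150] 313 [150] 315 [150] 317 [150] 319 [150] 321 [150] 323 [150] 325 [150] 327 [150] 329 [151] 331 [152] 333 [153] 335 [154] 337 [155] 339 [157] 341 [158] 343 [160] 345 [162] 347 [165] 349 [168] 351 [170] 353 [173] 355 [175] 357 [176] 359 [177] 361 [179] 363 [180] 365 [182] 367 [184] 369 [186] 371 [188] 373 [191] 375 [193] 377 [196] 379 [199] 381 [202] 383 [208]
```

```bash
python3 - <<'E'
from h import *
from scipy.optimize import least_squares
c=np.load("d_w.npy",allow_pickle=True).item(); im=cv2.imread("pics/d_w.png"); hsv=cv2.cvtColor(im,cv2.COLOR_BGR2HSV)
m=((hsv[...,0]<18)&(hsv[...,1]>90)&(hsv[...,2]>60)).astype(np.uint8)
px=[]
for r in range(186,262,3):
    cols=np.where(m[r,230:410])[0]+230
    px+= [(cols[0]-.5,r),(cols[-1]+.5,r)]
print(px[::6])
Rc=cv2.Rodrigues(c["rvec"])[0]; cam=-Rc.T@c["tvec"]
tcp=cam-np.array([.0738288,.00016,.166274])
print("tcp",tcp)
for dz in (.018,.020,.022):
    P=np.array([plane(c,u,tcp[2]-dz)[:2] for u in px])
    f=least_squares(lambda q:np.hypot(P[:,0]-q[0],P[:,1]-q[1])-q[2],[.495,-.279,.044],loss='soft_l1',f_scale=.001)
    print(dz,f.x,(f.x[:2]-tcp[:2])*1000,f.cost, np.abs(f.fun).max())
E
```

```text
[(np.float64(268.5), 186), (np.float64(261.5), 195), (np.float64(256.5), 204), (np.float64(253.5), 213), (np.float64(251.5), 222), (np.float64(251.5), 231), (np.float64(252.5), 240), (np.float64(255.5), 249), (np.float64(259.5), 258)]
tcp [ 0.49600275 -0.27905499  0.17211748]
0.018 [ 0.49945146 -0.27990862  0.04307799] [ 3.44871279 -0.85363439] 1.7736686526810838e-06 0.0007021031576368991
0.02 [ 0.49868772 -0.27991962  0.04354544] [ 2.68496845 -0.86463139] 1.8107032113944406e-06 0.000709880719384659
0.022 [ 0.49792398 -0.27993062  0.04401288] [ 1.92122668 -0.87562826] 1.8480734527117563e-06 0.000717661921953619
```

```bash
python3 -m jog '[[-1,[-3,-15,-20],[0,0,0]],[-1,[-10,-55,-30],[0,0,0]],[-1,[-17,-100,-30],[0,0,0]],[-1,[-25,-145,-30],[0,0,0]],[-1,[-32,-190,-30],[0,0,0]]]';python3 -m jog '[[-1,[-6,-45,0],[0,0,0]],[-1,[-12,-85,0],[0,0,0]],[-1,[-12,-115,0],[0,0,0]],[-1,[-12,-115,0],[0,0,0]],[-1,[-12,-115,0],[0,0,0]]]'; python3 - <<'E'
from h import *
M=[((225,-69,-20),(0,0,.233)),((119,-71,-11),(0,0,.137)),((3,0,171),(0,0,0)),((0,0,-90),(0,0,0)),((-44,-305,-30),(0,0,0))]
p,Rm=cmdpose(M); print(p)
c=ctrl.calibration("wrist"); im=ctrl.camera("wrist"); cv2.imwrite("pics/e_w.png",im[:,:,::-1])
ct=ctrl.calibration("scene"); im=ctrl.camera("scene"); cv2.imwrite("pics/e_s.png",im[:,:,::-1])
np.save("e_w.npy",c,allow_pickle=True)
Rc=cv2.Rodrigues(c["rvec"])[0]; cam=-Rc.T@c["tvec"]
print("tcp from cam", cam-Rm.apply([.0738288,-.00016,-.166274]), ctrl.get_obs()["position"])
print(proj(c,[.453,.0253,.06]))
E
```

```text
t: 3.2
position: [0.4615, -0.0874, 0.1968]
tool_rot: [-3.14, -0.003, 0.006]
force: [0.5, 0.4, -0.5]
finger_gap: 0.245
t: 3.7
position: [0.4499, 0.0259, 0.1976]
tool_rot: [3.141, 0.007, -0.005]
force: [0.2, -0.1, -0.6]
finger_gap: 0.248
[0.45049638 0.02601836 0.20082046]
tcp from cam [0.45036874 0.02652127 0.19728602] [0.45044104 0.02487706 0.19821239]
[319.68720325 188.00913192]
```

View pics/e_w.png

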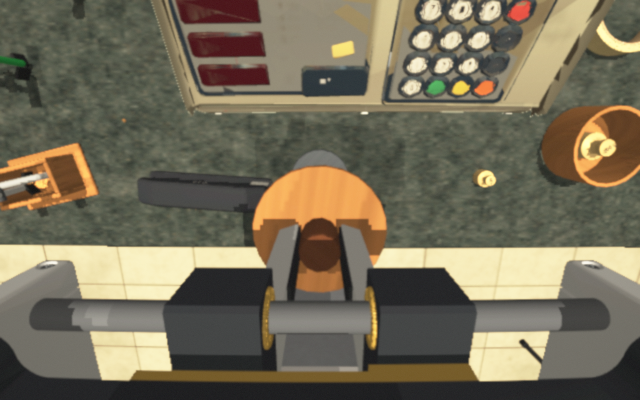

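View pics/e_s.png

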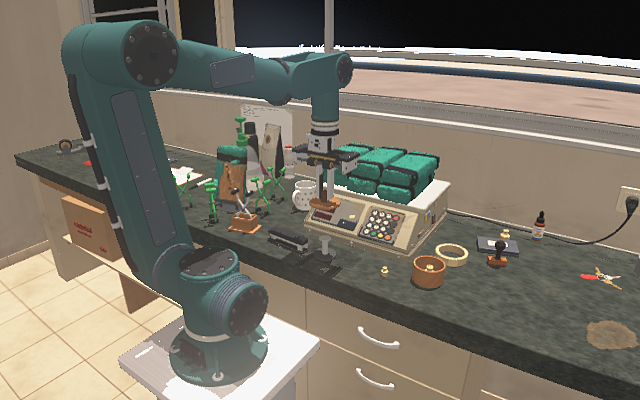

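```bash
python3 -m jog '[[-1,[0,0,40],[0,0,0]],[-1,[0,0,80],[0,0,0]],[-1,[0,0,100],[0,0,0]],[-1,[0,0,103],[0,0,0]],[-1,[0,0,103],[0,0,0]]]'; python3 - <<'E'
from h import *
ct=ctrl.calibration("scene"); im=ctrl.camera("scene"); cv2.imwrite("pics/f_s.png",cv2.resize(im[170:290,260:400,::-1],None,fx=5,fy=5,interpolation=cv2.INTER_CUBIC))
o=ctrl.get_obs();print(o["position"],o["force"],o["wrist_torque"])
E
```

```text
t: 4.3
position: [0.4507, 0.0248, 0.0961]
tool_rot: [3.141, 0.001, -0.002]
force: [-0.9, 0.1, -1.7]
finger_gap: 0.247
[0.45143264 0.02490526 0.09720416] [-0.75122267  0.97495764 -0.74885163] [0.0065201  0.03910327 0.01648103]
```

View pics/f_s.png

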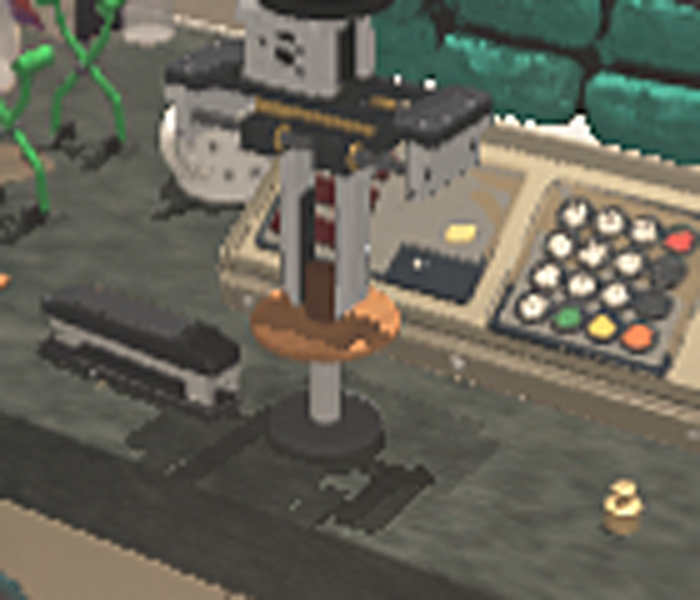

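The lid hangs centred over the stem with no load yet. I'll lower it slowly.

```bash
for i in 1; do python3 -m jog '[[-1,[0,0,1],[0,0,0]],[-1,[0,0,2],[0,0,0]],[-1,[0,0,2],[0,0,0]]]'; python3 -m jog '[[-1,[0,0,1],[0,0,0]],[-1,[0,0,2],[0,0,0]],[-1,[0,0,2],[0,0,0]]]'; done
```

```text
t: 4.65
position: [0.4513, 0.0257, 0.0952]
tool_rot: [3.141, 0.004, 0.002]
force: [0.4, 0.1, -0.8]
finger_gap: 0.248
t: 4.95
position: [0.451, 0.0258, 0.0927]
tool_rot: [3.141, 0.005, 0.001]
force: [-0.5, -0.8, 0.5]
finger_gap: 0.251
```

```bash
python3 -m jog '[[-1,[0,0,1],[0,0,0]],[-1,[0,0,1],[0,0,0]],[-1,[0,0,1],[0,0,0]]]'; python3 -m jog '[[-1,[0,0,1],[0,0,0]],[-1,[0,0,1],[0,0,0]],[-1,[0,0,1],[0,0,0]]]'
```

```text
t: 5.25
position: [0.4512, 0.0258, 0.0926]
tool_rot: [3.141, 0.005, 0.002]
force: [-1.8, 1.1, 5.3]
finger_gap: 0.247
t: 5.55
position: [0.4514, 0.0258, 0.0924]
tool_rot: [3.141, 0.004, 0.003]
force: [-2.9, 1.2, 8.5]
finger_gap: 0.249
```

Contact is clear at 8.5 N up. I'll ease off 1 mm and release gently.

```bash
python3 -m jog '[[-1,[0,0,-1],[0,0,0]],[-1,[0,0,-1],[0,0,0]],[-0.45,[0,0,-1],[0,0,0]],[-0.4,[0,0,-1],[0,0,0]],[-0.2,[0,0,-1],[0,0,0]]]';  python3 -m jog '[[-0.1,[0,0,0],[0,0,0]],[-0.1,[0,0,0],[0,0,0]],[-0.1,[0,0,-10],[0,0,0]],[-0.1,[0,0,-30],[0,0,0]],[-0.1,[0,0,-70],[0,0,0]]]'; python3 -m jog '[[0,[-5,-20,-40],[0,0,0]],[0.1,[-5,-40,-60],[0,0,0]],[0.2,[-5,-60,-60],[0,0,0]],[0.2,[-5,-60,-60],[0,0,0]]]'; python3 - <<'E'
from h import *
M=[((225,-69,-20),(0,0,.233)),((119,-71,-11),(0,0,.137)),((3,0,171),(0,0,0)),((0,0,-90),(0,0,0)),((-44,-305,-30),(0,0,0)),((0,0,109-1),(0,0,0)),((0,0,-70),(0,0,0)),((-5,-60,-60),(0,0,0))]
p,Rm=cmdpose(M); print(p,Rm.as_rotvec())
c=ctrl.calibration("wrist"); im=ctrl.camera("wrist"); cv2.imwrite("pics/g_w.png",im[:,:,::-1])
np.save("g_w.npy",c,allow_pickle=True)
cs=ctrl.calibration("scene"); im=ctrl.camera("scene"); cv2.imwrite("pics/g_s.png",im[:,:,::-1]); cv2.imwrite("pics/g_sz.png",cv2.resize(im[150:270,200:360,::-1],None,fx=5,fy=5,interpolation=cv2.INTER_CUBIC))
im=ctrl.camera("top"); cv2.imwrite("pics/g_t.png",im[:,:,::-1]);cv2.imwrite("pics/g_tz.png",cv2.resize(im[190:270,230:390,::-1],None,fx=5,fy=5,interpolation=cv2.INTER_CUBIC))
print(ctrl.get_obs()["position"])
E
```

```text
t: 6.05
position: [0.4505, 0.0257, 0.0908]
tool_rot: [3.142, 0.004, -0.002]
force: [-0.4, -0.1, 1.0]
finger_gap: 0.354
t: 6.55
position: [0.4487, 0.0258, 0.1597]
tool_rot: [-3.141, -0.004, 0.011]
force: [0.7, -0.1, -0.6]
finger_gap: 0.445
t: 6.95
position: [0.4461, 0.0874, 0.2234]
tool_rot: [-3.141, -0.009, -0.005]
force: [-0.7, -0.5, 0.7]
finger_gap: 0.6
[0.44533506 0.08596723 0.22292234] [-3.13991728e+00 -4.40361570e-03  4.91309601e-04]
[0.44542474 0.0852861  0.22124358]
```

View pics/g_w.png

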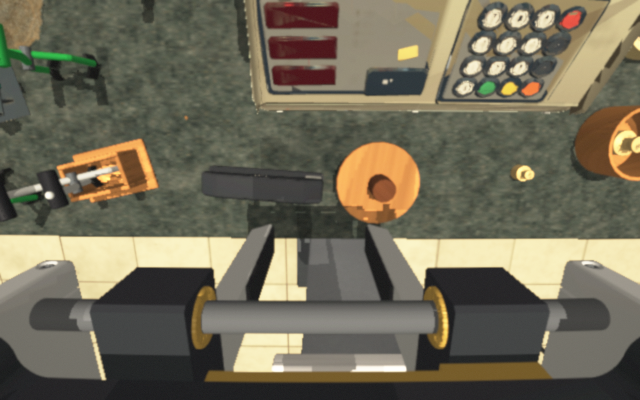

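View pics/g_sz.png

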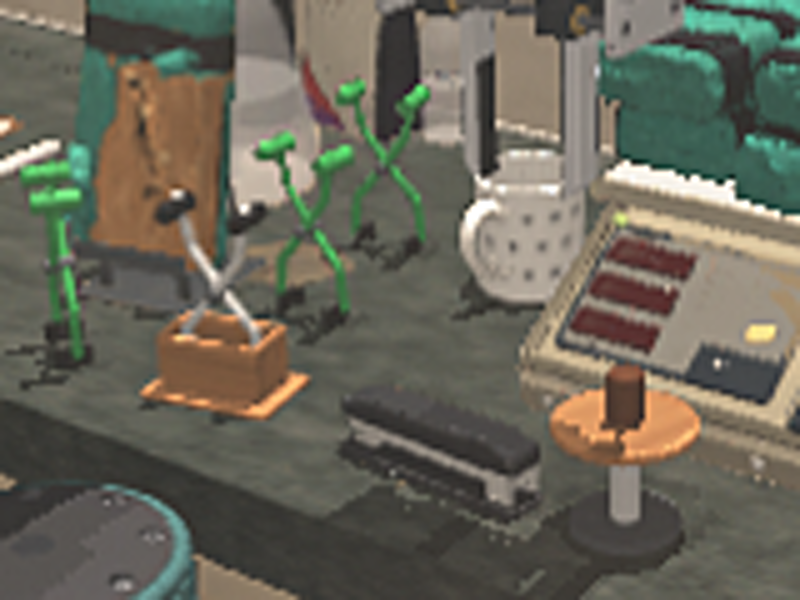

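View pics/g_tz.png

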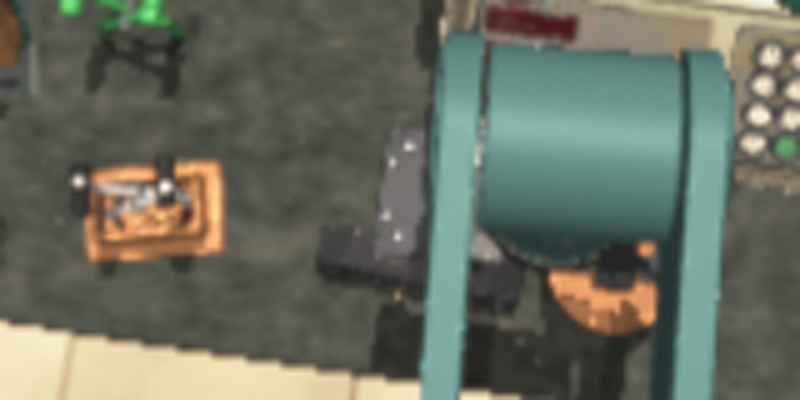

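The lid sits flat on the rest. The tongs stand upright in the holder with their handle bars about 15° off world y. I'll check the lid's centring, then move over the tongs.

```bash
python3 -m jog '[[0.4,[2,-45,-15],[0,0,-0.06]],[0.6,[4,-90,-30],[0,0,-0.12]],[0.8,[6,-135,-45],[0,0,-0.18]],[1,[8,-180,-60],[0,0,-0.24]],[1,[8,-220,-67],[0,0,-0.26]]]'; python3 -m jog '[[1,[10,-38,0],[0,0,0]],[1,[10,-38,0],[0,0,0]],[1,[10,-38,0],[0,0,0]]]'; cat >> h.py <<'E'
M=[((225,-69,-20),(0,0,.233)),((119,-71,-11),(0,0,.137)),((3,0,171),(0,0,0)),((0,0,-90),(0,0,0)),((-44,-305,-30),(0,0,0)),((0,0,109-1),(0,0,0)),((0,0,-70),(0,0,0)),((-5,-60,-60),(0,0,0)),((8,-220,-67),(0,0,-.26)),((10,-38,0),(0,0,0))]
E
python3 - <<'E'
from h import *
p,Rm=cmdpose(M); print(p,Rm.as_rotvec(),ctrl.get_obs()["position"],ctrl.get_obs()["tool_rot"])
c=ctrl.calibration("wrist"); im=ctrl.camera("wrist"); cv2.imwrite("pics/i_w.png",im[:,:,::-1]); np.save("i_w.npy",c,allow_pickle=True)
c=np.load("g_w.npy",allow_pickle=True).item(); hsv=cv2.cvtColor(cv2.imread("pics/g_w.png"),cv2.COLOR_BGR2HSV)
m=((hsv[...,0]<18)&(hsv[...,1]>100)).astype(np.uint8); m[:, :325]=0; m[:,430:]=0; m[:130]=0; m[230:]=0
cs,_=cv2.findContours(m,cv2.RETR_EXTERNAL,cv2.CHAIN_APPROX_NONE); d=max(cs,key=cv2.contourArea)
e=cv2.fitEllipse(cv2.convexHull(d)); print("disc",e,plane(c,e[0],.072))
E
```

```text
t: 7.6
position: [0.4536, 0.3069, 0.2893]
tool_rot: [3.114, 0.412, 0.002]
force: [0.5, 0.4, -0.3]
finger_gap: 0.982
t: 7.9
position: [0.4529, 0.3445, 0.2872]
tool_rot: [3.112, 0.412, -0.003]
force: [-0.5, 0.2, -0.0]
finger_gap: 0.999
[0.45252376 0.34516961 0.2903535 ] [-3.11282527e+00 -4.11403480e-01  1.46826247e-04] [0.45290185 0.34448491 0.2871507 ] [ 3.11240152  0.41167218 -0.00345293]
disc ((377.47027587890625, 182.15487670898438), (81.48412322998047, 85.8265609741211), 65.86724853515625) [0.45359526 0.02609015 0.072     ]
```

View pics/i_w.png

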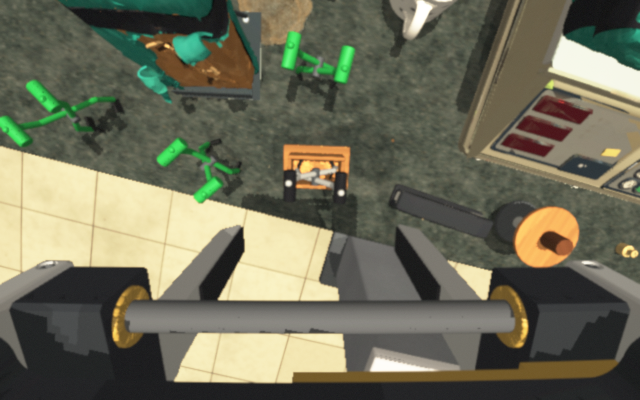

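The lid centre is (.4536,.0261), against (.453,.0253) for the rest. The bars show at about (290,185) and (341,184) and the holder lines up with the tool axes. I'll refine that.

```bash
python3 - <<'E'
from h import *
im=cv2.imread("pics/i_w.png"); c=np.load("i_w.npy",allow_pickle=True).item()
cv2.imwrite("pics/i_z.png",cv2.resize(im[135:215,265:365],None,fx=7,fy=7,interpolation=cv2.INTER_CUBIC))
hsv=cv2.cvtColor(im,cv2.COLOR_BGR2HSV)
m=((hsv[...,2]<45)).astype(np.uint8); m[:165]=0;m[202:]=0;m[:,:278]=0;m[:,352:]=0
n,l,s,ce=cv2.connectedComponentsWithStats(m)
for i in range(1,n):
    if s[i,4]>60: print(s[i],ce[i],plane(c,ce[i],.135+.005))
E
```

```text
[284 171  12  31 113] [291.03539823 183.61946903] [0.45081456 0.37386428 0.14      ]
[333 173   9  29  91] [335.97802198 187.14285714] [0.45928409 0.32773844 0.14      ]
```

View pics/i_z.png

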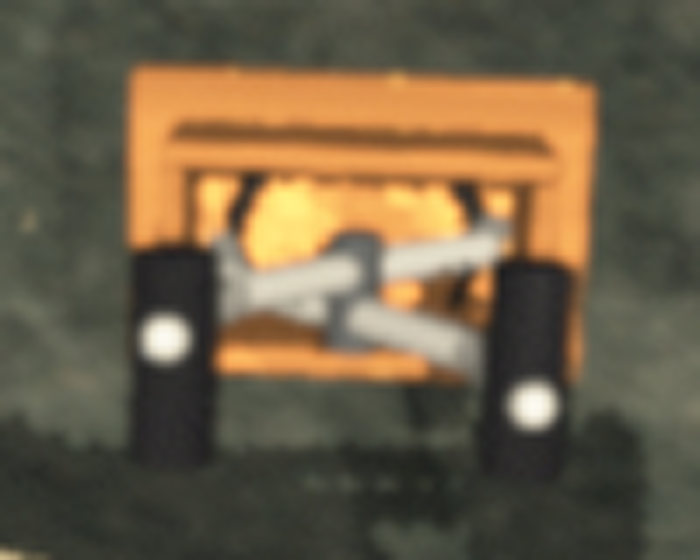

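```bash
python3 - <<'E'
from h import *
c=np.load("i_w.npy",allow_pickle=True).item(); p,Rm=cmdpose(M)
Rc=cv2.Rodrigues(c["rvec"])[0]; cam=-Rc.T@c["tvec"]
print("tcp from cam", cam-Rm.apply([.0738288,-.00016,-.166274]),p)
for z in (.133,.138,.142):
    a=plane(c,(289.7,185.9),z); b=plane(c,(340.4,187.6),z); m=(a+b)/2; d=a-b
    print(z,m,np.linalg.norm(d),np.degrees(np.arctan2(d[1],d[0])), "tool shift",Rm.inv().apply(m-p)*1000)
y=Rm.as_matrix()[:,1]; print(np.degrees(np.arctan2(y[1],y[0]))+180)
E
```

```text
tcp from cam [0.45313441 0.34517062 0.28693038] [0.45252376 0.34516961 0.2903535 ]
0.133 [0.45247871 0.34854818 0.133     ] 0.054023253253267754 103.02810059053414 tool shift [  0.81378634  -3.00734425 157.35893915]
0.138 [0.45360234 0.348793   0.138     ] 0.053179704035062274 103.02810059053415 tool shift [  1.96308829  -2.96033176 152.35900141]
0.142 [0.45450125 0.34898885 0.142     ] 0.052504864660497856 103.02810059053417 tool shift [  2.88252984  -2.92272176 148.35905121]
105.05761922315067
```

```bash
python3 -m jog '[[1,[1,-3,20],[0,0,0.036]],[1,[1,-3,60],[0,0,0.036]],[1,[1,-3,100],[0,0,0.036]],[1,[1,-3,110],[0,0,0.036]],[1,[1,-3,110],[0,0,0.036]]]'; python3 - <<'E'
from h import *
M+=[((1,-3,110),(0,0,.036))]
p,Rm=cmdpose(M); print(p,ctrl.get_obs()["position"])
c=ctrl.calibration("wrist"); im=ctrl.camera("wrist"); cv2.imwrite("pics/j_w.png",im[:,:,::-1]); np.save("j_w.npy",c,allow_pickle=True)
E
```

```text
t: 8.45
position: [0.4524, 0.3461, 0.1766]
tool_rot: [3.119, 0.352, -0.006]
force: [-0.3, 0.7, -0.2]
finger_gap: 0.996
[0.45267537 0.34851029 0.18035888] [0.45240897 0.34612461 0.17663443]
```

View pics/j_w.png

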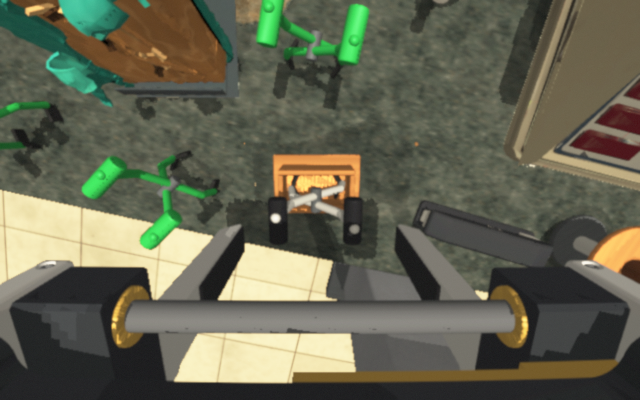

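```bash
python3 - <<'E'
from h import *
im=cv2.imread("pics/j_w.png"); c=np.load("j_w.npy",allow_pickle=True).item()
cv2.imwrite("pics/j_z.png",cv2.resize(im[140:260,250:380],None,fx=5,fy=5,interpolation=cv2.INTER_CUBIC))
M+=[((1,-3,110),(0,0,.036))]
p,Rm=cmdpose(M)
Rc=cv2.Rodrigues(c["rvec"])[0]; cam=-Rc.T@c["tvec"]; t=cam-Rm.apply([.0738288,-.00016,-.166274])
print("tcp from cam",t,p)
for z in (.133,.138,.142):
    a=plane(c,(278,221),z); b=plane(c,(353,221),z); m=(a+b)/2; d=a-b
    print(z,m,np.linalg.norm(d),np.degrees(np.arctan2(d[1],d[0])), "tool shift",Rm.inv().apply(m-t)*1000)
E
```

```text
tcp from cam [0.45296814 0.34674728 0.17631569] [0.45267537 0.34851029 0.18035888]
0.133 [0.45253199 0.34883662 0.133     ] 0.05391254628957219 102.7885222491414 tool shift [ 4.18630809e-02 -2.06027619e+00  4.33192579e+01]
0.138 [0.4542589  0.34917991 0.138     ] 0.05262643261568516 102.7885222491414 tool shift [ 1.80209136 -2.01494405 38.31929452]
0.142 [0.45564044 0.34945453 0.142     ] 0.05159754167657559 102.78852224914134 tool shift [ 3.21027398 -1.97867834 34.31932385]
```

View pics/j_z.png

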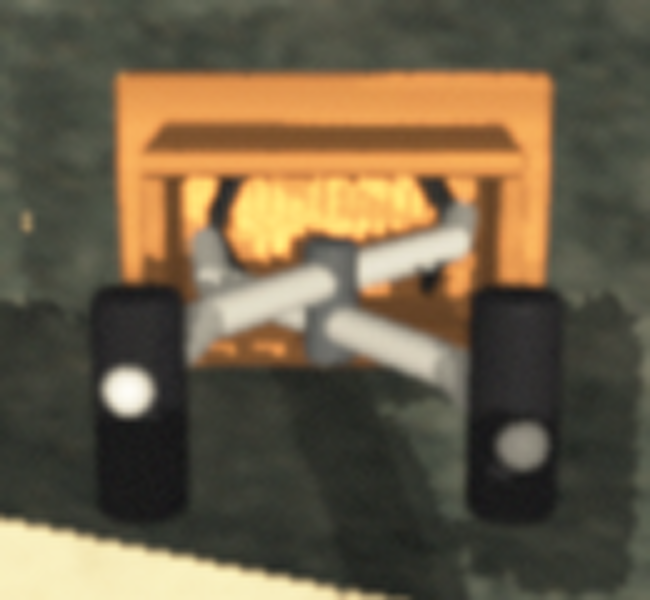

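```bash
python3 -m jog '[[1,[1,-2,25],[0,0,0]],[1,[1,-2,47],[0,0,0]],[1,[1,-2,47],[0,0,0]],[0.6,[1,-2,47],[0,0,0]],[0.45,[1,-2,47],[0,0,0]]]' 20; python3 - <<'E'
from h import *
c=ctrl.calibration("wrist"); im=ctrl.camera("wrist"); cv2.imwrite("pics/k_w.png",im[:,:,::-1]); np.save("k_w.npy",c,allow_pickle=True)
print(ctrl.get_obs()["position"],ctrl.get_obs()["force"],ctrl.get_obs()["finger_gap"])
E
```

```text
t: 9.0
position: [0.455, 0.3511, 0.1345]
tool_rot: [-3.119, -0.355, -0.007]
force: [-0.0, -0.5, -0.0]
finger_gap: 0.864
[0.45484294 0.3510716  0.13424674] [ 0.49747161 -0.70492381  0.98182967] 0.8257658896472376
```

View pics/k_w.png

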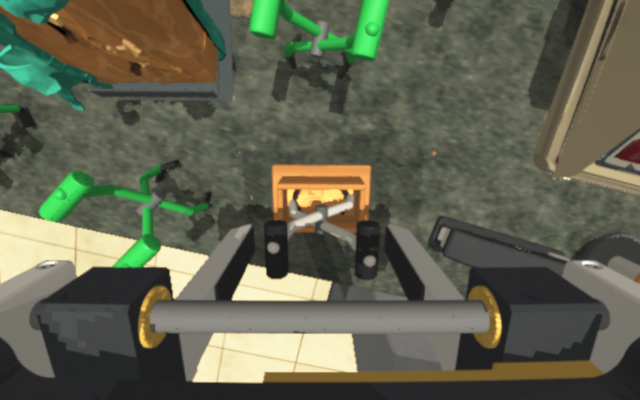

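```bash
python3 - <<'E'
from h import *
c=np.load("k_w.npy",allow_pickle=True).item()
M+=[((1,-3,110),(0,0,.036)),((1,-2,47),(0,0,0))]
p,Rm=cmdpose(M)
Rc=cv2.Rodrigues(c["rvec"])[0]; cam=-Rc.T@c["tvec"]; t=cam-Rm.apply([.0738288,-.00016,-.166274])
print("tcp from cam",t,p, "tip",proj(c,t+[0,0,-.014]),"gp",proj(c,t+[0,0,.005]))
for z in (.131,.135,.139):
    a=plane(c,(277,248.5),z); b=plane(c,(367.5,248.5),z); m=(a+b)/2; d=a-b
    print(z,m,np.linalg.norm(d),np.degrees(np.arctan2(d[1],d[0])), "tool shift",Rm.inv().apply(m-t)*1000)
E
```

```text
tcp from cam [0.45419225 0.35095946 0.13481504] [0.45318521 0.35076251 0.13336242] tip [319.24603336 239.42640682] gp [319.23341723 252.23099026]
0.131 [0.45299127 0.34884094 0.131     ] 0.053949305657994336 102.95585966529706 tool shift [-1.64687437  1.80068668  3.81186661]
0.135 [0.45471162 0.34927829 0.135     ] 0.05268061278719312 102.95585966529706 tool shift [ 0.12804097  1.75457841 -0.18793883]
0.139 [0.45643197 0.34971565 0.139     ] 0.051411919916391845 102.95585966529707 tool shift [ 1.9029563   1.70847014 -4.18774427]
```

```bash
python3 -m jog '[[0.7,[-1,1.5,6],[0,0,0]],[0.55,[-1,1.5,6],[0,0,0]],[0.4,[-1,1.5,6],[0,0,0]],[0.33,[-1,1.5,6],[0,0,0]],[0.33,[-1,1.5,6],[0,0,0]]]' 20;python3 -m jog '[[0.33,[0,0,0],[0,0,0]],[0.33,[0,0,0],[0,0,0]],[0.33,[0,0,0],[0,0,0]]]' ; python3 - <<'E'
from h import *
c=ctrl.calibration("wrist"); im=ctrl.camera("wrist"); cv2.imwrite("pics/l_w.png",im[:,:,::-1]); np.save("l_w.npy",c,allow_pickle=True)
im=ctrl.camera("scene"); cv2.imwrite("pics/l_s.png",cv2.resize(im[150:270,180:340,::-1],None,fx=5,fy=5,interpolation=cv2.INTER_CUBIC))
print(ctrl.get_obs()["position"],ctrl.get_obs()["force"],ctrl.get_obs()["finger_gap"])
E
```

```text
t: 9.55
position: [0.4538, 0.3486, 0.1272]
tool_rot: [3.121, 0.355, 0.004]
force: [-1.1, -0.9, 5.5]
finger_gap: 0.667
t: 9.85
position: [0.4538, 0.3486, 0.1273]
tool_rot: [3.121, 0.355, 0.004]
force: [0.1, -0.8, 4.8]
finger_gap: 0.668
[0.45381366 0.34855817 0.12732645] [-1.10158126 -1.3752053   4.54819537] 0.6670959560164259
```

View pics/l_w.png

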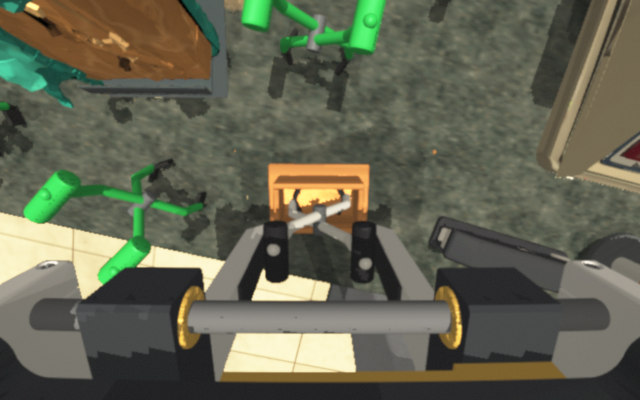

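View pics/l_s.png

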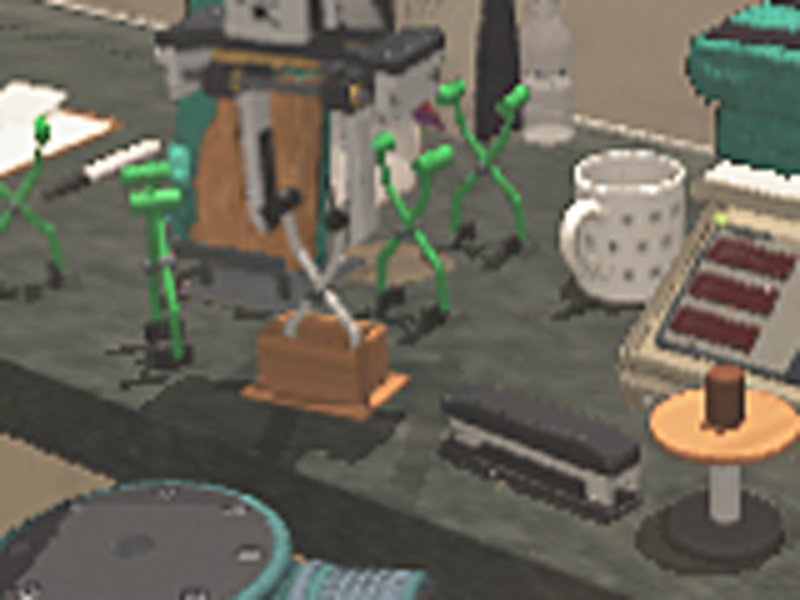

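The bars are seated between the pads at 62.7 mm, so the jaws are still open. I'll lift straight up.

```bash
python3 -m jog '[[0.33,[0,0,-5],[0,0,0]],[0.33,[0,0,-15],[0,0,0]],[0.33,[0,0,-30],[0,0,0]],[0.33,[0,0,-50],[0,0,0]],[0.33,[0,0,-70],[0,0,0]]]'; python3 -m jog '[[0.33,[0,0,-25],[0,0,0]],[0.33,[0,0,-50],[0,0,0]],[0.33,[0,0,-70],[0,0,0]],[0.33,[0,0,-80],[0,0,0]],[0.33,[0,0,-80],[0,0,0]]]'; python3 - <<'E'
from h import *
c=ctrl.calibration("wrist"); im=ctrl.camera("wrist"); cv2.imwrite("pics/m_w.png",im[:,:,::-1]); np.save("m_w.npy",c,allow_pickle=True)
im=ctrl.camera("scene"); cv2.imwrite("pics/m_s.png",cv2.resize(im[100:260,150:350,::-1],None,fx=4,fy=3.75,interpolation=cv2.INTER_CUBIC))
print(ctrl.get_obs()["position"],ctrl.get_obs()["force"],ctrl.get_obs()["finger_gap"])
E
```

```text
t: 10.45
position: [0.4529, 0.3488, 0.197]
tool_rot: [-3.121, -0.356, -0.0]
force: [0.1, 0.5, -1.0]
finger_gap: 0.663
t: 10.95
position: [0.4535, 0.3492, 0.278]
tool_rot: [-3.12, -0.355, -0.006]
force: [-0.5, 0.0, -1.0]
finger_gap: 0.664
[0.45270032 0.34862904 0.27483207] [ 0.40865978  0.43446145 -0.6902762 ] 0.665627645774153
```

View pics/m_w.png

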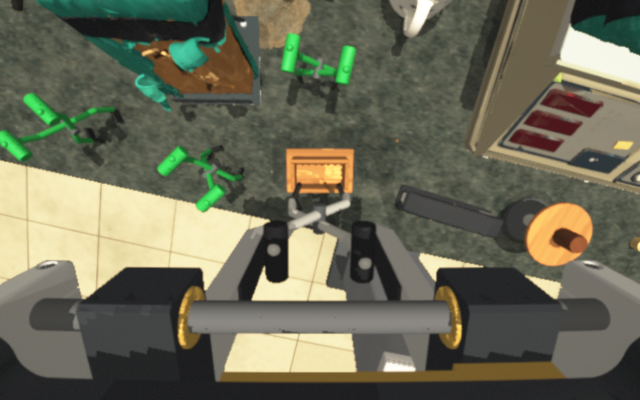

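View pics/m_s.png

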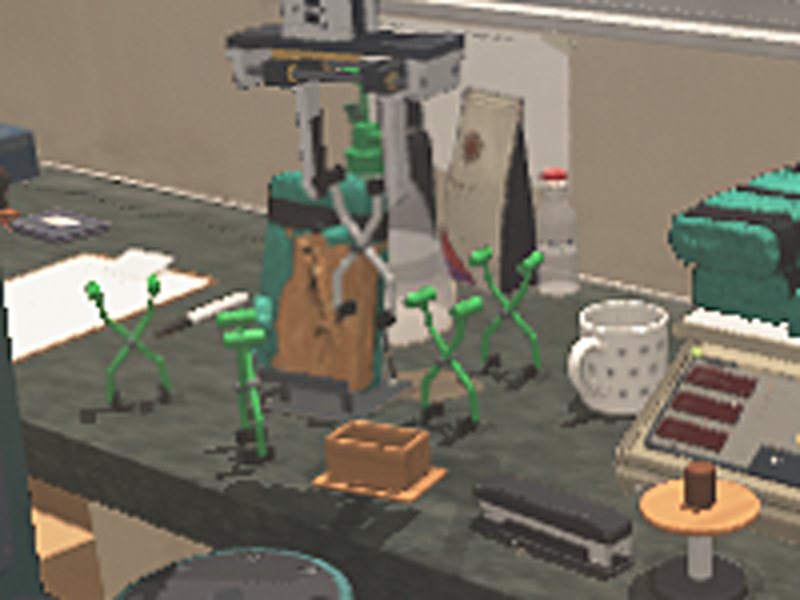

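```bash
python3 - <<'E'
from h import *
o=ctrl.get_obs(); print(shift([.49,-.205,.28],o,-np.pi/2))
E
```

```text
[array([-88.2, 547.8,  -4.9]), array([0.0004, 0.0009, 0.2269])]
```

```bash
python3 -m jog '[[0.33,[-2,15,-5],[0,0,0]],[0.33,[-6,40,-5],[0,0,0]],[0.33,[-12,75,-5],[0,0,0]],[0.33,[-18,112,-5],[0,0,0]],[0.33,[-24,150,-5],[0,0,0]]]';python3 -m jog '[[0.33,[-6,38,0],[0,0,0]],[0.33,[-12,76,0],[0,0,0]],[0.33,[-18,114,0],[0,0,0]],[0.33,[-24,152,0],[0,0,0]],[0.33,[-30,190,0],[0,0,0]]]';python3 -m jog '[[0.33,[-6,38,0],[0,0,0.05]],[0.33,[-12,76,0],[0,0,0.1]],[0.33,[-18,114,0],[0,0,0.15]],[0.33,[-24,150,0],[0,0,0.2]],[0.33,[-28,178,0],[0,0,0.227]]]';python3 -m jog '[[0.33,[0,20,0],[0,0,0]],[0.33,[0,30,0],[0,0,0]],[0.33,[0,30,0],[0,0,0]],[0.33,[0,30,0],[0,0,0]]]'; python3 - <<'E'
from h import *
c=ctrl.calibration("wrist"); im=ctrl.camera("wrist"); cv2.imwrite("pics/n_w.png",im[:,:,::-1]); np.save("n_w.npy",c,allow_pickle=True)
im=ctrl.camera("scene"); cv2.imwrite("pics/n_s.png",im[:,:,::-1])
o=ctrl.get_obs();print(o["position"],o["tool_rot"],o["force"],o["finger_gap"])
E
```

```text
t: 11.55
position: [0.4625, 0.1949, 0.2794]
tool_rot: [3.12, 0.356, -0.003]
force: [0.7, -1.1, -0.7]
finger_gap: 0.666
t: 12.05
position: [0.4757, 0.0029, 0.2796]
tool_rot: [3.121, 0.354, -0.003]
force: [-0.2, 0.6, -1.1]
finger_gap: 0.669
t: 12.55
position: [0.488, -0.1772, 0.2794]
tool_rot: [-3.141, 0.006, 0.004]
force: [1.1, 0.7, 0.4]
finger_gap: 0.664
t: 12.95
position: [0.4891, -0.2039, 0.2802]
tool_rot: [-3.141, -0.0, 0.001]
force: [-0.4, 0.2, -0.9]
finger_gap: 0.664
[ 0.48939155 -0.20345284  0.28061636] [-3.14131534e+00 -1.80442541e-03 -1.61936608e-04] [ 1.44744029 -0.11013052 -0.7328973 ] 0.6661790494910517
```

View pics/n_w.png

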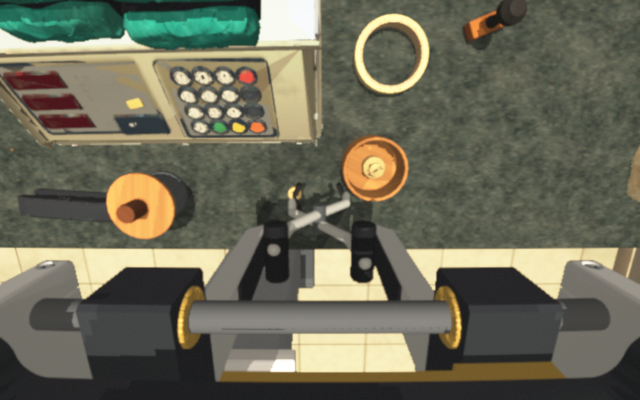

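View pics/n_s.png

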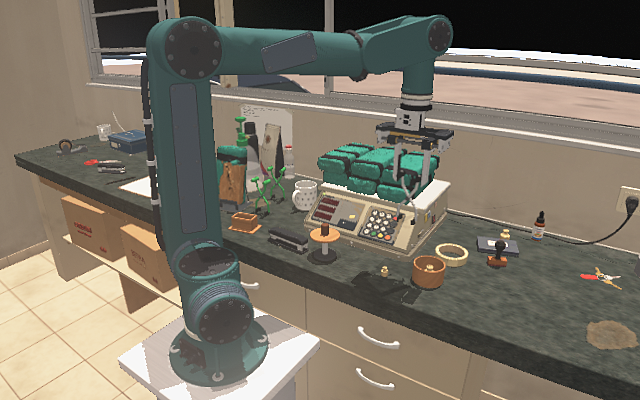

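```bash
python3 - <<'E'
from h import *
im=cv2.imread("pics/n_w.png"); c=np.load("n_w.npy",allow_pickle=True).item()
cv2.imwrite("pics/n_z.png",cv2.resize(im[120:290,250:420],None,fx=4.5,fy=3.5,interpolation=cv2.INTER_CUBIC))
cv2.imwrite("pics/n_z2.png",cv2.resize(im[130:210,330:420],None,fx=7,fy=7,interpolation=cv2.INTER_CUBIC))
s=cv2.imread("pics/n_s.png")
cv2.imwrite("pics/n_sz.png",cv2.resize(s[110:300,360:480],None,fx=3,fy=3,interpolation=cv2.INTER_CUBIC))
E
```

```text
(no output)
```

View pics/n_z.png

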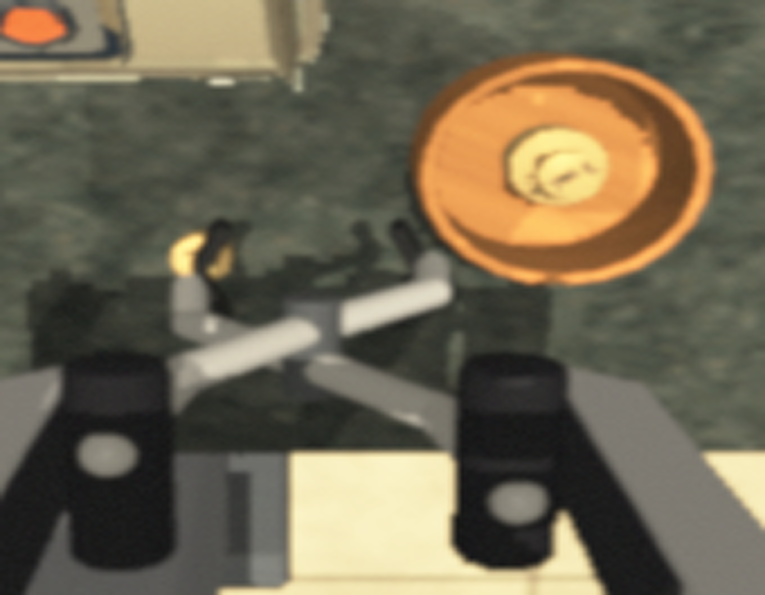

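View pics/n_z2.png

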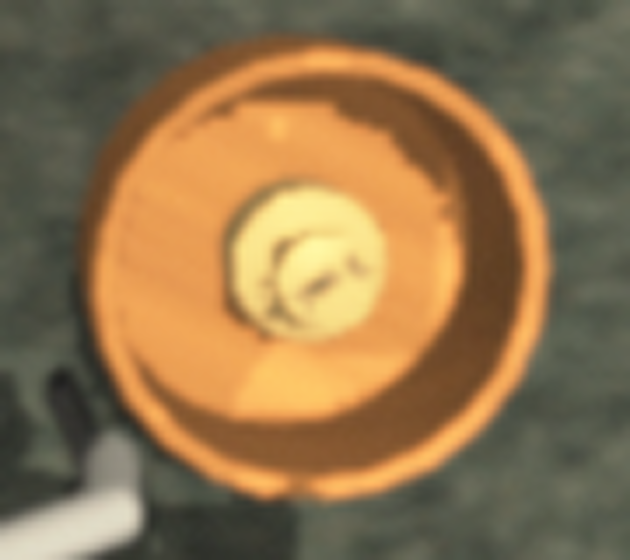

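View pics/n_sz.png

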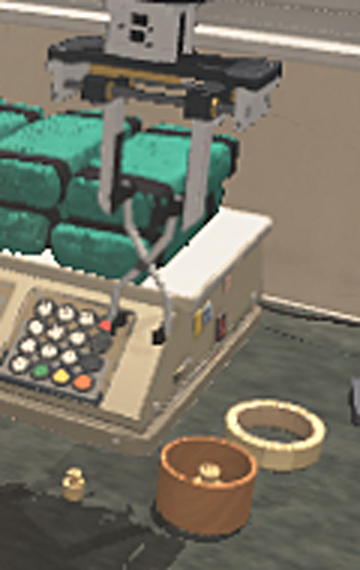

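```bash
python3 - <<'E'
from h import *
c=np.load("n_w.npy",allow_pickle=True).item()
Rc=cv2.Rodrigues(c["rvec"])[0]; cam=-Rc.T@c["tvec"]; t=cam-np.array([.0738288,.00016,.166274])
print("tcp",t)
print("knob",plane(c,(375.7,170.),.045),"body",plane(c,(373.9,167.4),.025),"rim",plane(c,(375.9,168.9),.052))
g=t+[0,0,.005]
for n,dx,dy,dz in (("L jaw far top",.013,.027,-.111),("R far top",.013,-.027,-.111),("R near top",-.013,-.027,-.111),("L far bot",.013,.027,-.125),("pin",0,0,-.060)):
    print(n,(proj(c,g+[dx,dy,dz])-[250,120])*[4.5,3.5])
print("bars mid",proj(c,g))
E
```

```text
tcp [ 0.48910292 -0.20401274  0.28012829]
knob [ 0.49418033 -0.27833755  0.045     ] body [ 0.49438138 -0.27939634  0.025     ] rim [ 0.49681758 -0.27723284  0.052     ]
L jaw far top [177.67298816 229.46112352]
R far top [446.37731874 229.32629289]
R near top [443.31756762 325.3180513 ]
L far bot [183.84907707 218.18299639]
pin [312.27911928 339.8339941 ]
bars mid [319.48752634 250.62703582]
```

```bash
python3 -m jog '[[0.33,[2,30,0],[0,0,0]],[0.33,[5,60,0],[0,0,0]],[0.33,[5,75,0],[0,0,0]],[0.33,[5,75,20],[0,0,0]],[0.33,[5,75,50],[0,0,0]]]';python3 -m jog '[[0.33,[0,0,20],[0,0,0]],[0.33,[0,0,38],[0,0,0]],[0.33,[0,0,38],[0,0,0]],[0.33,[0,0,38],[0,0,0]]]'; python3 - <<'E'
from h import *
c=ctrl.calibration("wrist"); im=ctrl.camera("wrist"); cv2.imwrite("pics/o_w.png",im[:,:,::-1]); np.save("o_w.npy",c,allow_pickle=True)
cv2.imwrite("pics/o_z.png",cv2.resize(im[140:290,245:395,::-1],None,fx=5,fy=4,interpolation=cv2.INTER_CUBIC))
im=ctrl.camera("scene"); cv2.imwrite("pics/o_s.png",cv2.resize(im[130:300,360:500,::-1],None,fx=3.5,fy=3.5,interpolation=cv2.INTER_CUBIC))
o=ctrl.get_obs();print(o["position"],o["tool_rot"],o["force"],o["finger_gap"])
Rc=cv2.Rodrigues(c["rvec"])[0]; cam=-Rc.T@c["tvec"]; t=cam-np.array([.0738288,.00016,.166274]); print(t)
g=t+[0,0,.005]
for n,X in (("wknob",[.4944,-.279,.045]),("jawmid",g+[0,0,-.123]),("pin",g+[0,0,-.06])): print(n,(proj(c,X)-[245,140])*[5,4])
E
```

```text
t: 13.55
position: [0.4956, -0.2798, 0.2325]
tool_rot: [3.139, 0.0, 0.007]
force: [0.7, 0.4, -0.6]
finger_gap: 0.666
t: 13.95
position: [0.4946, -0.2788, 0.1928]
tool_rot: [-3.141, -0.001, 0.0]
force: [-0.0, -0.2, -0.7]
finger_gap: 0.667
[ 0.49519041 -0.27950178  0.19427676] [3.14006138e+00 6.02302997e-04 3.69491271e-03] [-0.14168716 -0.0848228  -0.23676089] 0.6661209184857837
[ 0.4945064  -0.27869781  0.19280857]
wknob [371.97714648 196.93775616]
jawmid [370.61084778 225.19770578]
pin [370.83990173 309.10708196]
```

View pics/o_z.png

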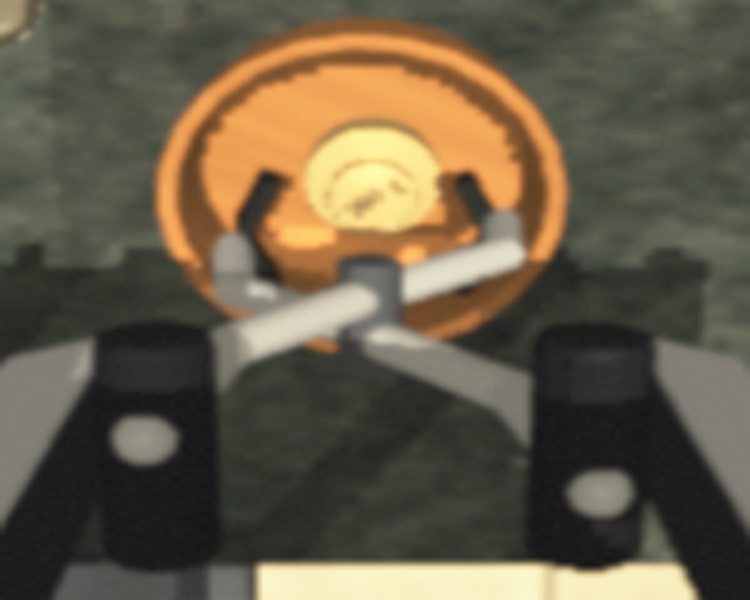

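View pics/o_s.png

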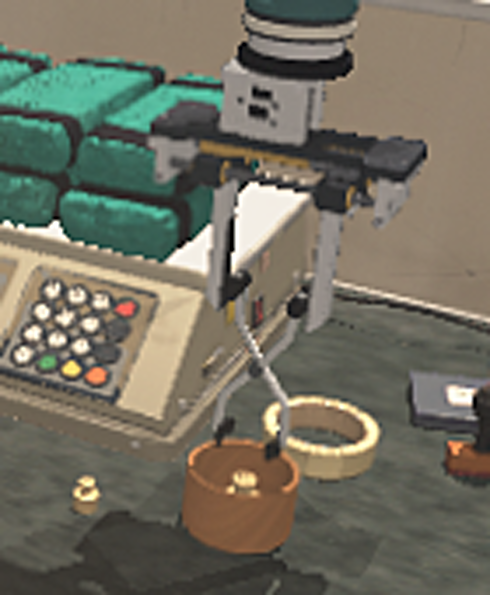

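```bash
python3 -m jog '[[0.33,[2,1,0],[0,0,0]],[0.33,[2,1,15],[0,0,0]],[0.33,[2,1,30],[0,0,0]],[0.33,[2,1,30],[0,0,0]],[0.33,[2,1,30],[0,0,0]]]'; python3 - <<'E'
from h import *
c=ctrl.calibration("wrist"); im=ctrl.camera("wrist"); cv2.imwrite("pics/p_w.png",im[:,:,::-1]); np.save("p_w.npy",c,allow_pickle=True)
cv2.imwrite("pics/p_z.png",cv2.resize(im[140:290,245:395,::-1],None,fx=5,fy=4,interpolation=cv2.INTER_CUBIC))
o=ctrl.get_obs();print(o["position"],o["tool_rot"],o["force"],o["finger_gap"])
E
```

```text
t: 14.55
position: [0.4958, -0.2801, 0.161]
tool_rot: [-3.14, 0.0, 0.004]
force: [-0.0, -0.8, -1.1]
finger_gap: 0.666
[ 0.4962406  -0.28039548  0.16190758] [-3.14106003e+00  4.74131672e-04  1.37605604e-03] [-0.05173216 -0.16828996 -0.2836327 ] 0.6670511744350693
```

View pics/p_z.png

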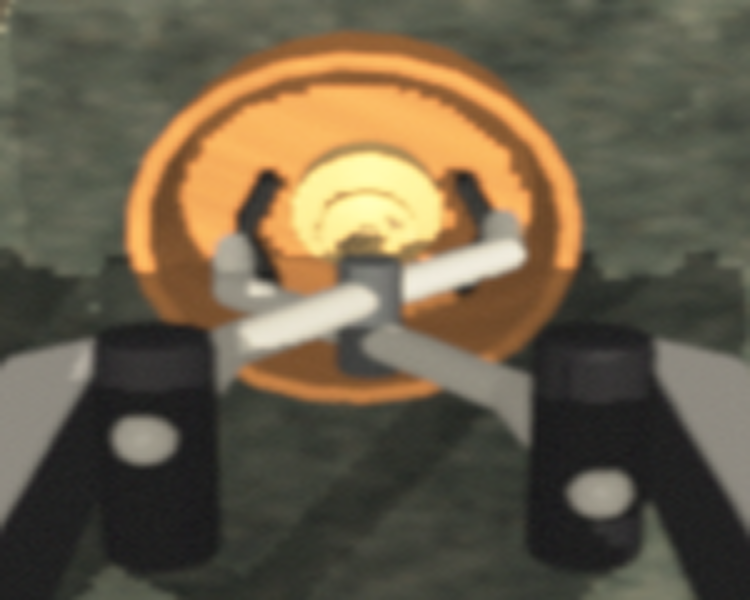

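```bash
python3 - <<'E'
from h import *
c=np.load("p_w.npy",allow_pickle=True).item()
Rc=cv2.Rodrigues(c["rvec"])[0]; cam=-Rc.T@c["tvec"]; t=cam-np.array([.0738288,.00016,.166274])
b=plane(c,(318.6,192),.025); print(t,b)
g=t+[0,0,.005]
print("jaw top centre pred",(proj(c,g+[0,0,-.114])-[245,140])*[5,4])
z=g[2]-.114; print("jaw from image", plane(c,(245+370/5,140+230/4),z))
# pot rim: cols 127-582 rows 48-402
print("rim",plane(c,(245+354.5/5,140+222/4),.052))
E
```

```text
[ 0.49609318 -0.2802734   0.16075743] [ 0.49523246 -0.27930183  0.025     ]
jaw top centre pred [372.90960541 232.18496038]
jaw from image [ 0.49661601 -0.27973612  0.05175743]
rim [ 0.49858967 -0.27688216  0.052     ]
```

```bash
python3 -m jog '[[0.33,[-1,0,12],[0,0,0]],[0.33,[-1,0,22],[0,0,0]],[0.33,[-1,0,24],[0,0,0]],[0.33,[-1,0,24],[0,0,0]],[0.33,[-1,0,24],[0,0,0]]]'; python3 -m jog '[[0.33,[0,0,2],[0,0,0]],[0.33,[0,0,2],[0,0,0]],[0.33,[0,0,2],[0,0,0]]]'; python3 -m jog '[[0.33,[0,0,2],[0,0,0]],[0.33,[0,0,2],[0,0,0]],[0.33,[0,0,2],[0,0,0]]]'
```

```text
t: 15.1
position: [0.4955, -0.2806, 0.1386]
tool_rot: [3.141, -0.0, 0.0]
force: [-0.2, 0.6, -0.7]
finger_gap: 0.666
t: 15.4
position: [0.4955, -0.2805, 0.1367]
tool_rot: [3.141, -0.0, 0.0]
force: [-0.9, 0.1, -1.1]
finger_gap: 0.668
t: 15.7
position: [0.4954, -0.2805, 0.1344]
tool_rot: [-3.142, 0.0, 0.0]
force: [-0.6, -0.2, -1.1]
finger_gap: 0.662
```

```bash
for i in 1; do python3 -m jog '[[0.33,[0,0,2],[0,0,0]],[0.33,[0,0,2],[0,0,0]],[0.33,[0,0,2],[0,0,0]]]'; python3 -m jog '[[0.33,[0,0,2],[0,0,0]],[0.33,[0,0,2],[0,0,0]],[0.33,[0,0,2],[0,0,0]]]'; done
```

```text
t: 16.0
position: [0.4954, -0.2805, 0.1324]
tool_rot: [-3.142, 0.0, 0.0]
force: [1.3, 0.3, -1.0]
finger_gap: 0.667
t: 16.3
position: [0.4954, -0.2805, 0.1304]
tool_rot: [-3.142, 0.0, 0.0]
force: [0.4, 0.3, -1.3]
finger_gap: 0.663
```

```bash
python3 -m jog '[[0.33,[0,0,1],[0,0,0]],[0.33,[0,0,1],[0,0,0]],[0.33,[0,0,1],[0,0,0]]]'
```

```text
t: 16.6
position: [0.4954, -0.2805, 0.1295]
tool_rot: [3.142, -0.0, -0.0]
force: [-0.1, -0.9, -1.4]
finger_gap: 0.662
```

```bash
python3 -m jog '[[0.33,[0,0,1],[0,0,0]],[0.33,[0,0,1],[0,0,0]],[0.33,[0,0,1],[0,0,0]]]'; python3 -m jog '[[0.33,[0,0,1],[0,0,0]],[0.33,[0,0,1],[0,0,0]],[0.33,[0,0,1],[0,0,0]]]'
```

```text
t: 16.9
position: [0.4954, -0.2805, 0.1284]
tool_rot: [3.142, -0.0, -0.0]
force: [-0.5, -0.3, -1.2]
finger_gap: 0.669
t: 17.2
position: [0.4956, -0.2806, 0.1278]
tool_rot: [3.141, -0.0, 0.001]
force: [0.3, 0.8, 0.9]
finger_gap: 0.669
```

First floor contact came at TCP 0.1278. I'll raise 4 mm, then close gradually.

```bash
python3 -m jog '[[0.33,[0,0,-4],[0,0,0]],[0.33,[0,0,-4],[0,0,0]],[0.25,[0,0,-4],[0,0,0]],[0.2,[0,0,-4],[0,0,0]],[0.15,[0,0,-4],[0,0,0]]]' 25; python3 -m jog '[[0.1,[0,0,0],[0,0,0]],[0.05,[0,0,0],[0,0,0]],[0,[0,0,0],[0,0,0]],[0,[0,0,0],[0,0,0]],[0,[0,0,0],[0,0,0]]]'; python3 - <<'E'
from h import *
im=ctrl.camera("wrist"); cv2.imwrite("pics/q_z.png",cv2.resize(im[140:290,245:395,::-1],None,fx=5,fy=4,interpolation=cv2.INTER_CUBIC))
o=ctrl.get_obs();print(o["position"],o["tool_rot"],o["force"],o["finger_gap"]*94)
E
```

```text
t: 17.7
position: [0.4954, -0.2805, 0.1313]
tool_rot: [-3.142, 0.0, 0.0]
force: [0.7, -0.5, -1.3]
finger_gap: 0.585
t: 18.2
position: [0.4956, -0.2808, 0.1319]
tool_rot: [3.141, -0.0, 0.001]
force: [-1.1, -0.6, 2.5]
finger_gap: 0.539
[ 0.49563537 -0.2807627   0.13194826] [ 3.14075450e+00 -4.21578362e-04  1.06705380e-03] [ 0.42680287 -0.29156494  1.63080027] 50.285070258581264
```

View pics/q_z.png

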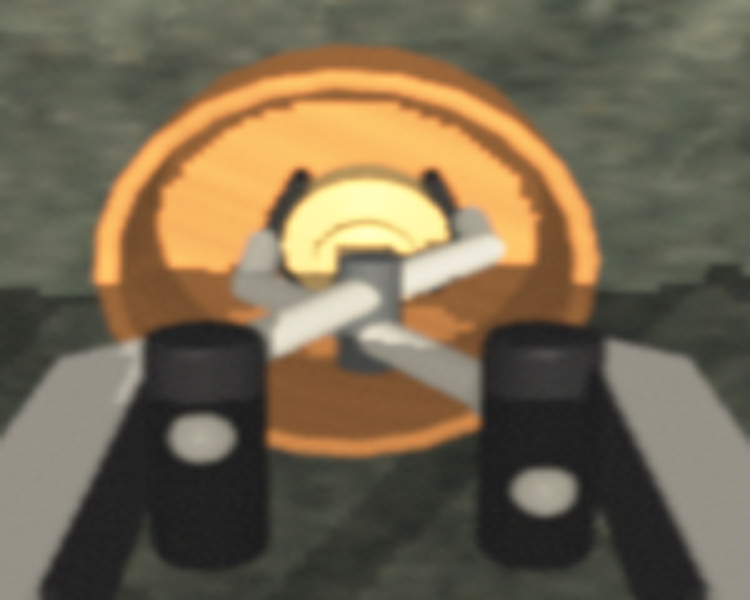

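```bash
python3 -m jog '[[-0.2,[0,0,0],[0,0,0]],[-0.2,[0,0,0],[0,0,0]],[-0.2,[0,0,0],[0,0,0]],[-0.2,[0,0,0],[0,0,0]]]' 28; python3 -m jog '[[-0.2,[0,0,-5],[0,0,0]],[-0.2,[0,0,-12],[0,0,0]],[-0.2,[0,0,-20],[0,0,0]],[-0.2,[0,0,-20],[0,0,0]],[-0.2,[0,0,-20],[0,0,0]]]'; python3 - <<'E'
from h import *
im=ctrl.camera("wrist"); cv2.imwrite("pics/r_z.png",cv2.resize(im[140:290,245:395,::-1],None,fx=5,fy=4,interpolation=cv2.INTER_CUBIC))
im=ctrl.camera("scene"); cv2.imwrite("pics/r_s.png",cv2.resize(im[150:300,370:490,::-1],None,fx=4,fy=4,interpolation=cv2.INTER_CUBIC))
o=ctrl.get_obs();print(o["position"],o["tool_rot"],o["force"],o["finger_gap"]*94)
E
```

```text
t: 18.65
position: [0.4957, -0.2807, 0.1319]
tool_rot: [3.141, -0.0, 0.001]
force: [-0.7, -1.6, 3.2]
finger_gap: 0.534
t: 19.15
position: [0.4956, -0.2804, 0.1516]
tool_rot: [3.142, -0.0, 0.0]
force: [-0.2, -0.3, -2.4]
finger_gap: 0.535
[ 0.49526174 -0.28028662  0.15110447] [-3.14113480e+00  2.74399956e-04  9.55663397e-04] [-0.28222566  0.09787057 -3.32199615] 50.654534717358246
```

View pics/r_z.png

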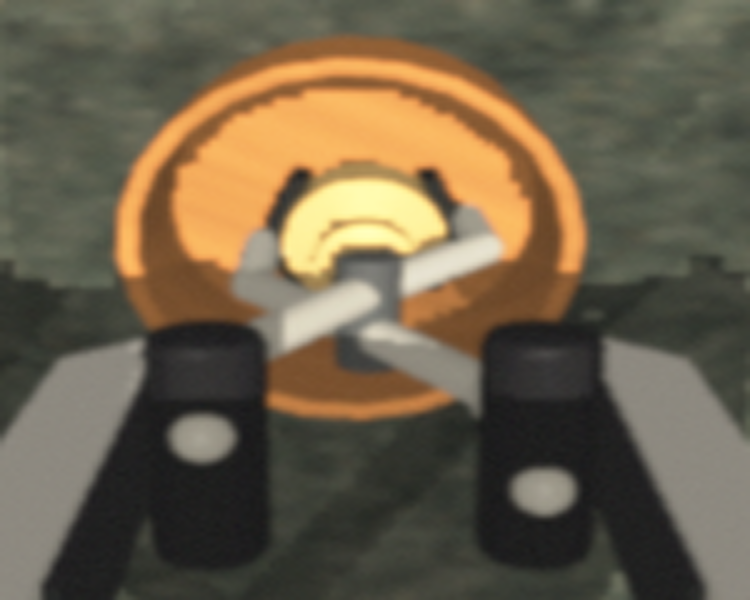

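View pics/r_s.png

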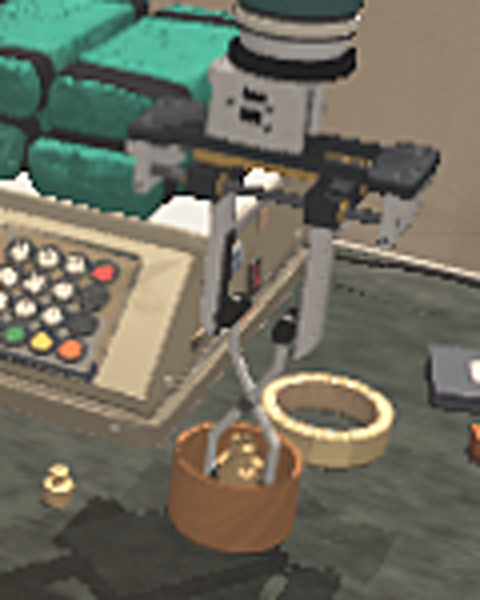

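```bash
python3 -m jog '[[-0.2,[0,0,-10],[0,0,0]],[-0.2,[0,0,-25],[0,0,0]],[-0.2,[0,0,-45],[0,0,0]],[-0.2,[0,0,-65],[0,0,0]],[-0.2,[0,0,-85],[0,0,0]]]'; python3 -m jog '[[-0.2,[0,0,-20],[0,0,0]],[-0.2,[0,0,-35],[0,0,0]],[-0.2,[0,0,-40],[0,0,0]],[-0.2,[0,0,-40],[0,0,0]],[-0.2,[0,0,-40],[0,0,0]]]'; python3 - <<'E'
from h import *
im=ctrl.camera("wrist"); cv2.imwrite("pics/s_w.png",im[:,:,::-1]);cv2.imwrite("pics/s_z.png",cv2.resize(im[140:290,245:395,::-1],None,fx=5,fy=4,interpolation=cv2.INTER_CUBIC))
im=ctrl.camera("scene"); cv2.imwrite("pics/s_sf.png",im[:,:,::-1]); cv2.imwrite("pics/s_s.png",cv2.resize(im[110:300,370:490,::-1],None,fx=3.1,fy=3.1,interpolation=cv2.INTER_CUBIC)); cv2.imwrite("pics/s_s2.png",cv2.resize(im[180:290,400:460,::-1],None,fx=5,fy=5,interpolation=cv2.INTER_CUBIC))
o=ctrl.get_obs();print(o["position"],o["tool_rot"],o["force"],o["finger_gap"]*94)
E
```

```text
t: 19.75
position: [0.4957, -0.2806, 0.239]
tool_rot: [3.14, -0.0, 0.003]
force: [0.3, 0.0, -2.2]
finger_gap: 0.533
t: 20.25
position: [0.4952, -0.2803, 0.2756]
tool_rot: [-3.141, 0.0, 0.002]
force: [-0.1, -0.2, -3.0]
finger_gap: 0.539
[ 0.49502472 -0.28017601  0.27492702] [-3.14005101e+00  3.21125887e-04  3.64163736e-03] [ 0.29883325  0.11855879 -3.40068223] 50.0882003584159
```

View pics/s_z.png

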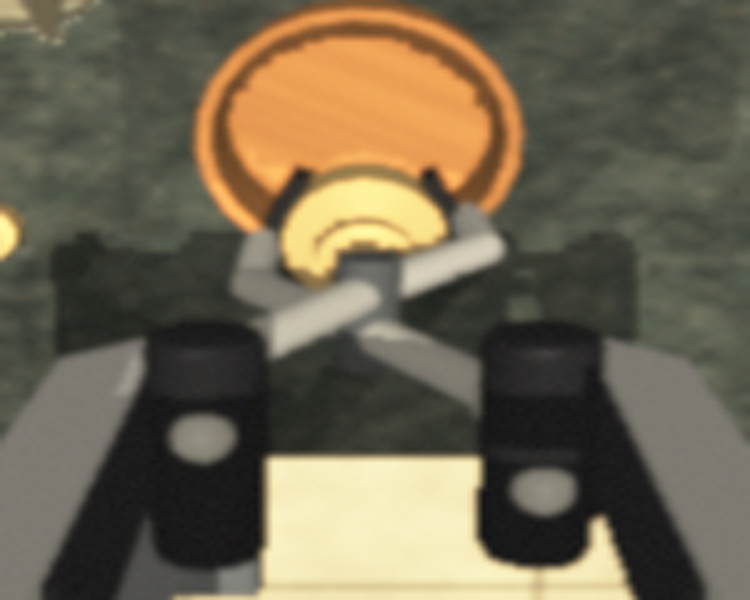

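View pics/s_s2.png

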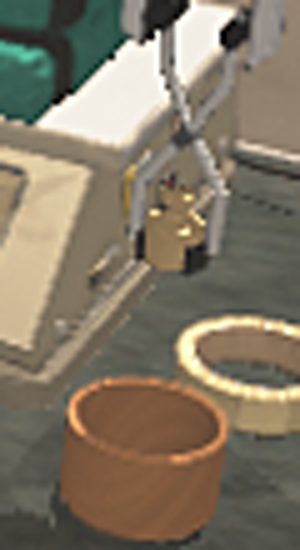

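View pics/s_sf.png

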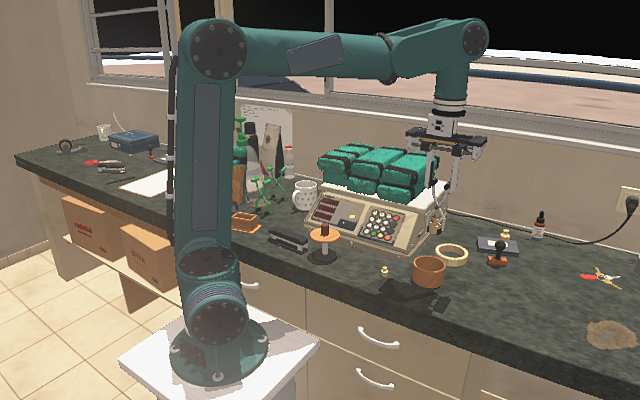

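```bash
python3 -m jog '[[-0.2,[0,0,0],[0,0,0]],[-0.2,[0,0,0],[0,0,0]],[-0.2,[0,0,0],[0,0,0]],[-0.2,[0,0,0],[0,0,0]],[-0.2,[0,0,0],[0,0,0]]]'; python3 - <<'E'
from h import *
a=cv2.imread("pics/s_w.png"); im=ctrl.camera("wrist")[:,:,::-1]; cv2.imwrite("pics/u_w.png",im)
print("diff held region",cv2.absdiff(a,im)[175:215,300:335].mean())
print(ctrl.get_obs()["force"]); print(ctrl.job_done())
E
```

```text
t: 20.85
position: [0.4955, -0.2805, 0.2765]
tool_rot: [3.141, -0.0, 0.0]
force: [-0.1, 0.2, -1.6]
finger_gap: 0.533
diff held region 2.9426190476190475
[ 0.30700155 -0.4461067  -2.77521527]
the job is handed in; nothing more can be done
None
```

I handed the job in at about 21 s. The lid is on the rest, and the brass weight is held upright in the tongs above the pot.

- **Lid:** it lies flat on the rest, about 1 mm off centre as measured by the wrist camera (0.4536, 0.0261 against 0.453, 0.0253).
- **Weight:** its underside is about 9–10 cm above the pot's rim. I worked this out from how far the arm rose after the jaws touched the pot's floor, not from a direct height measurement. Only the tongs' jaws touched the weight.
- **Last checks:** the scene picture after the lift shows the weight upright and the lid still on its rest. The wrist force is about 3 N down, which fits tongs plus weight. The grip barely changed over the last half second before hand-in. The stapler, mug, tape roll, small weight and green look-alikes look undisturbed in that picture.
- **Disagreement:** the grip settled at about 50 mm over the bars instead of the stated 53 mm. The pictures still showed the jaws firmly on the weight, and it rose with the tongs, so I left it.

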